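Dock the wheel gauge and clamp it down

ROBOT

A 6-joint arm with a two-finger parallel gripper is mounted at the origin on the work surface. World frame = base frame: x ahead of the robot, y to its left, z up, the work surface at z = 0. Lengths are in mm, angles in degrees, forces in N, time in s.
With the tool pointing down it reaches from about 400 to 825 mm from the base axis. Payload 7 kg.
Tool frame: the origin (TCP) lies between the finger pads; the fingertips stand manip.tips_ahead ahead of it and the grasp point (between the pads) lies 3 mm ahead of it (manip.tips_ahead is the distance from the TCP to the fingertips, in mm); x points along the fingers, y is the direction in which the jaws open and shut, and the axes are right-handed (so a half turn about x gives the same grasp; the last joint's range is limited). The gripper opens to 88 mm and grips with 3 to 60 N. Pads are 19 mm wide; open, the fingers measure 130 mm over their backs; the gripper's body (78 mm by 193 mm) begins 47 mm behind the grasp point.
Start: joints at [82.111, 20.546, 0.682, 0, -70.136, -16.507], TCP at [278.814, 614.702, 248.561] pointing down, gripper open.
Joint ranges: [-176.03, 176.03], [-82.01, 121.73], [-58.28, 71.71], [-173.87, 95.51], [-174.79, -0.11], [-173.66, 173.66]. Speed limits (degrees/s): [136.94, 136.94, 172.46, 180, 180, 180].

INTERFACE

Orientations are given as [roll, pitch, yaw] about the fixed x, y, z axes, in that order (R = Rz(yaw) Ry(pitch) Rx(roll)).
In Python, from bench import status, viewer, job, manip gives the robot as it stands.
- The arm moves only by the tool move_arm, never from a script. Its argument "motion" is a list that holds one entry, the list of rows, each a list of 4 numbers: the shift along the tool's x, y, z in cm, then the turn about the tool's x in degrees. In form: [[[tx, ty, tz, spin], ...]]. A call has 1 to 12 rows; each row is the pose to reach, as a shift and turn from the pose commanded when the call began, along the tool's axes at that moment; what a row does not reach only later rows make up. A row lasts 1/8 s, in which the tool goes at most 62.5 mm and 10.7 degrees, less where a joint would pass 70% of its speed; a pose out of reach is approached as far as the arm can. A call with a gripper value outside its range is refused whole. "gripper" is the closure in counts, from 0 (fully open) to 255 (shut), set as the call begins (left out, the last holds). The fingers move at their own pace and stop on an object; "force" is the grip in N (left out, the last holds). Time passes only in rows, so rows that repeat a pose let the fingers close. It gives the time, the measured TCP pose, the force and the opening at its end, in the units of the state.
- status.get_obs(): the state, without advancing time (a new reading comes with each control period).
- viewer.capture(name): name is "scene" or "top"; returns the picture (480x640x3 uint8, red, green, blue); there is no depth.
- viewer.get_calibration(name): a dict with "fx", "fy", "cx", "cy" (pixels), "k1" (the pictures are not rectified: a ray, as slopes to the right and down, at radius r is drawn at 1 + k1 r^2 times it, then the intrinsics apply), "rvec" (rotation vector, rad) and "tvec" (3), from world to camera coordinates, as OpenCV has them. Camera axes: x right, y down, z forward; pixel columns grow to the right and rows downward; lengths in mm; the calibration is good to about 2 mm. A picture is of the moment at which its call begins. get_calibration takes no time and is no camera call.
- job.sign_off(): hands the job in, once; it reports no verdict.
The state is a dict: "time": time; "qpos": joint angles; "dq": joint speeds; "joint_efforts": joint torques, N m; "position": TCP position; "orientation": TCP orientation; "force": force on the tool from outside, world axes, zero at the start; "wrist_torque": the same for the moment, N m; "gripper_width": finger opening in mm.
Only numpy, scipy, OpenCV 4.12 (cv2) and the standard library are available. Lean on these libraries where they do the work, as an engineer would, in place of code of your own. Each camera call takes 0.05 s, during which the arm holds its last target.

TASK

Pick up the wheel gauge by its orange handle and set it gently on the sloping blue dock, with all three ball feet fully home in the cone, groove and flat seats and its display end at the low side of the slope. Let go of it, then swing the red-barred clamp over and fully down until its foot bears on the gauge plate, and leave everything released. Do not disturb the loose parts and tools lying about.

Things in the scene. Friction and masses are not known exactly. Their poses are not given: they have to be found in the camera images.
- gauge_grip (a point): Centre of the orange bridge handle of the loose wheel gauge (0.42 to 0.78 kg): a bar 18 mm (x) by 90 mm (y) by 20 mm (z) on two posts, open underneath. Axes are the gauge's: z up, square to its plate; -x towards the black display box. Plate 180 x 120 x 10 mm, its top 53 mm below this point, x -70 to +110, y +-60 mm. On the table this point is 85 mm high
- gauge_front (a point): Centre of the top of the gauge's black display box (44 x 80 x 18 mm), 45 mm towards -x and 35 mm below the handle's centre
- gauge_foot (a point): Centre of the gauge's single rear ball foot, 90 mm towards +x and 75 mm below the handle's centre. The other two are at x -35, y +-42 mm from the handle. All are polished 20 mm steel balls that slide easily
- gauge_home (a point): Point fixed to the sloping dock where the handle's centre lies when the gauge is fully seated, with the axes the gauge then has: z square to the 25 degree slope and leaning to its low side, towards the robot; x up the slope; y across. The dock is fixed, but stands left or right, turned a little. Grey base 235 x 160 mm, blue sloping plate 250 x 150 mm, its top 91 mm below this point
- dock_cone (a point): Where the centre of the front ball at +y lies when home in the brass cone, low end of the slope; axes as gauge_home. Cone sides slope 45 degrees, its rim is 4 mm above this point (along z) and 36 mm across: it catches a ball up to about 8 mm off centre
- dock_groove (a point): The same for the front ball at -y, in the brass V-groove that runs along y beside the cone (36 mm wide, 45 degree sides)
- dock_flat (a point): The same for the rear ball, on the flat brass disc (40 mm diameter) near the high end of the slope; the disc's top is 10 mm below this point
- clamp_hinge (a point): Hinge of the clamp, at the dock's high end: 150 mm up the slope (x) from and 21 mm below (z) gauge_home, y 0; its axes are those of gauge_home, the hinge axis is y
- clamp_bar (a point): Centre of the clamp's red cross bar, 14 mm diameter, 110 mm long along y, on a steel arm 18 mm wide and 12 mm thick, 85 mm from the hinge. The arm meets it at its middle; it is free for 45 mm on either side. Axes turn with the arm: x from bar to hinge. A rubber foot, 18 mm diameter, stands out 32 mm below the arm, 68 mm from the hinge
- clamp (a joint): Angle of the clamp, rad: 0 = down, arm parallel to the slope, foot on the seated gauge's plate (bar centre 32 mm above the plate's top, its side 49 mm clear of the handle); pi/2 = arm square to the slope. Starts open at 1.5 to 1.9 (limit 2.2) and stays where it is left (stiff hinge, about 3 N at the bar)
- screwdriver_grip (a point): Handle of a loose screwdriver 190 mm long, lying on the table; leave alone
- tin: Loose red tin, 60 mm diameter, 70 mm tall; leave alone
- wrench: Loose steel wrench 180 mm long lying flat; leave alone
- crank: Loose black crank arm 200 mm long, 20 mm high, lying flat; leave alone
- chainring: Loose dark chainring, 130 mm diameter, 12 mm high, lying flat; leave alone
- oil: Loose yellow oil bottle, 48 mm diameter, 150 mm tall, standing; leave alone
- pedal: Loose grey pedal 75 x 92 mm, 22 mm high; leave alone
There are look-alikes about, which are no part of the job. What is shaped like the part that bears gauge_grip but green is not meant.

How it is judged (in metres and radians):
On the way, in this order (a step that is already met when the one before it is completed fails the run):
1. the gauge is fully seated on the dock and let go, with the clamp still open (x of gauge_grip in the frame of gauge_home between -0.004 and 0.004 m and y of gauge_grip in the frame of gauge_home between -0.004 and 0.004 m and z of gauge_grip in the frame of gauge_home between -0.004 and 0.004 m and angle between the z axis of gauge_grip and the z axis of gauge_home, either way round below 0.04 rad and angle between the x axis of gauge_grip and the x axis of gauge_home, either way round below 0.05 rad and x of gauge_front in the frame of gauge_home below 0 m and contact force between the fingers and gauge below 0.3 N and value of joint clamp above 0.6 rad), for 0.2 s.
2. the clamp is swung fully down (value of joint clamp below 0.06 rad), for 0.2 s.
At the end, for the whole second after the job is handed in: The gauge sits on the dock, display end low, its handle's centre within 4 mm of gauge_home along each axis, level with the slope within 0.04 rad and square within 0.05 rad; the clamp is down within 0.06 rad; gauge and clamp are at rest (x of gauge_grip in the frame of gauge_home between -0.004 and 0.004 m and y of gauge_grip in the frame of gauge_home between -0.004 and 0.004 m and z of gauge_grip in the frame of gauge_home between -0.004 and 0.004 m and angle between the z axis of gauge_grip and the z axis of gauge_home, either way round below 0.04 rad and angle between the x axis of gauge_grip and the x axis of gauge_home, either way round below 0.05 rad and x of gauge_front in the frame of gauge_home below 0 m and value of joint clamp below 0.06 rad and linear speed of gauge below 0.02 m/s and velocity of joint clamp between -0.05 and 0.05 rad/s); the robot touches nothing.
It fails at once if the gauge is dropped or rammed into its seats: faster than 0.4 m/s within 30 mm of its home (distance between gauge_grip and gauge_home below 0.03 m and linear speed of gauge above 0.4 m/s).
It fails at once if a loose bystander (screwdriver, tin, wrench, crank arm, chainring, oil bottle, pedal) is moved more than 30 mm (distance of any of screwdriver_grip, tin, wrench, crank, chainring, oil, pedal from where it was at the start of the episode above 0.03 m).
It also fails if it takes over 64 s, if anything falls off the work surface, if the arm or the gripper's body presses on something with over 40 N, if the wrist force passes 120 N, or if a joint passes its speed limit or range.

## Working session

There is one attempt and no reset: what is moved stays moved. The work goes in short steps, Python scripts to look and compute and a tool call to move; the robot and the scene stay as the last step left them, time stands still between calls to the robot, and variables do not carry over. Pictures are saved under pics/ and viewed, and the job is handed in when it is done.

Besides the shell and the picture viewer there is one more tool, called after "Call:" by a JSON object that holds its "name" and its "arguments". move_arm: Moves the arm, as the interface text tells. Its arguments: {"type":"object","properties":{"motion":{"type":"array"},"gripper":{"type":"number"},"force":{"type":"number"}},"required":["motion"]}

```bash
ls; mkdir -p pics; python3 - <<'E'
from bench import status, viewer, job, manip
import cv2
print(status.get_obs()); print(manip.tips_ahead)
for n in("scene","top"):
    print(viewer.get_calibration(n)); cv2.imwrite(f"pics/{n}0.png",viewer.capture(n)[:,:,::-1])
E
```

```text
pics
{'time': 0.0, 'qpos': array([ 8.21095180e+01,  2.05904889e+01,  6.32920058e-01, -2.07650966e-02,
       -7.01350037e+01, -1.65064414e+01]), 'dq': array([-0.04582352, -0.00627335,  0.02789308, -0.04628531,  0.04681159,
        0.00653945]), 'joint_efforts': array([-7.85475295e-04, -5.82718956e+01,  2.93055832e+01,  6.99716449e+00,
        6.88796034e-03, -1.61645589e-04]), 'position': array([278.64755287, 614.297544  , 247.62481919]), 'orientation': array([  94.60067243,   89.90539111, -109.80332287]), 'force': array([-0.46092498, -0.02944731,  0.41006901]), 'wrist_torque': array([-0.01945978,  0.06121664,  0.04600813]), 'gripper_width': 87.89976374188706}
22.0
{'fx': 477.04175992265493, 'fy': 477.04175992265493, 'cx': 326.3891125181638, 'cy': 234.9753786062039, 'k1': 0.027630331333229927, 'rvec': array([ 2.17209211,  1.1778272 , -0.43239806]), 'tvec': array([-297.32406615, -235.71119783, 1577.11479827])}
{'fx': 549.7103731394033, 'fy': 549.7103731394033, 'cx': 320.60331675737586, 'cy': 240.61166769082595, 'k1': 0.03776386228148892, 'rvec': array([ 2.119571  , -2.14293314,  0.19275324]), 'tvec': array([  10.5335991 ,  553.52581213, 1591.24798504])}
```

View pics/scene0.png

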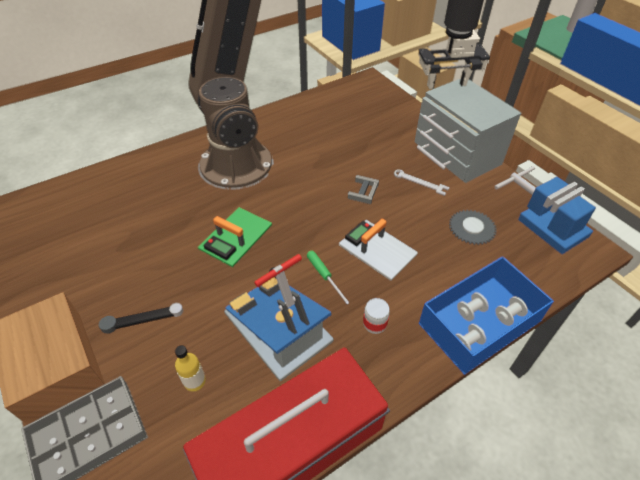

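View pics/top0.png

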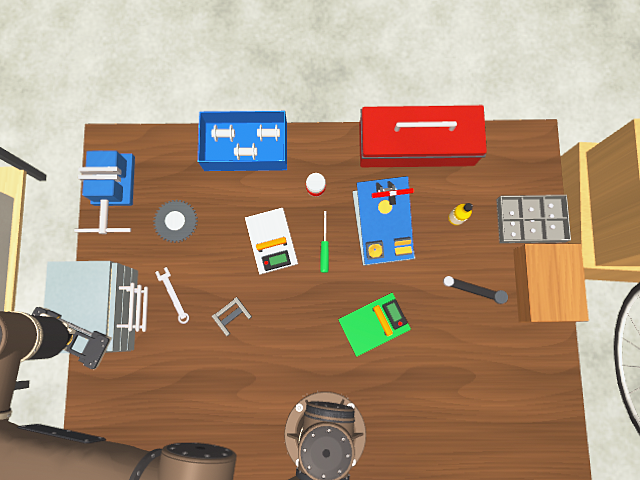

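```bash
python3 - <<'E'
import cv2
s=cv2.imread("pics/scene0.png");t=cv2.imread("pics/top0.png")
def c(im,x,y,w,h,k,n): cv2.imwrite(f"pics/{n}.png",cv2.resize(im[y:y+h,x:x+w],None,fx=k,fy=k,interpolation=cv2.INTER_CUBIC))
c(t,235,195,80,90,6.5,"tg"); c(t,340,165,90,110,5.4,"td")
c(s,325,205,105,75,7,"sg"); c(s,215,245,125,130,4.6,"sd")
E
```

```text
(no output)
```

View pics/tg.png

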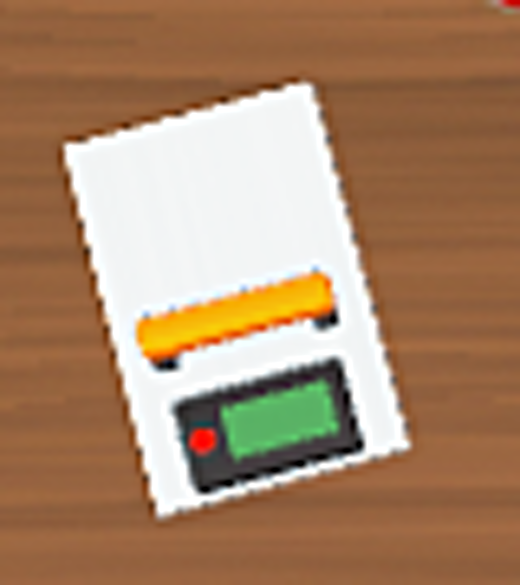

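View pics/td.png

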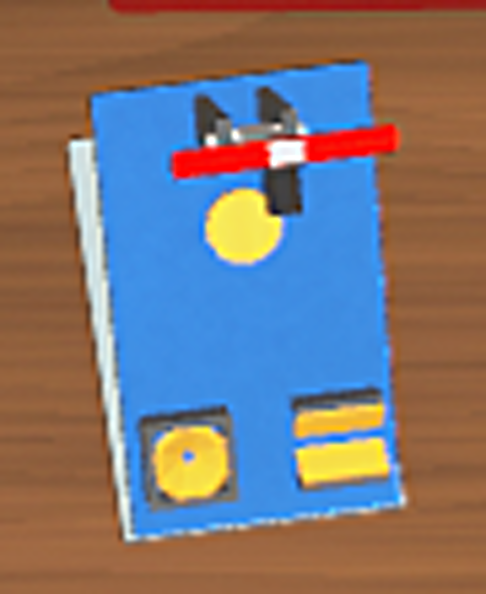

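View pics/sg.png

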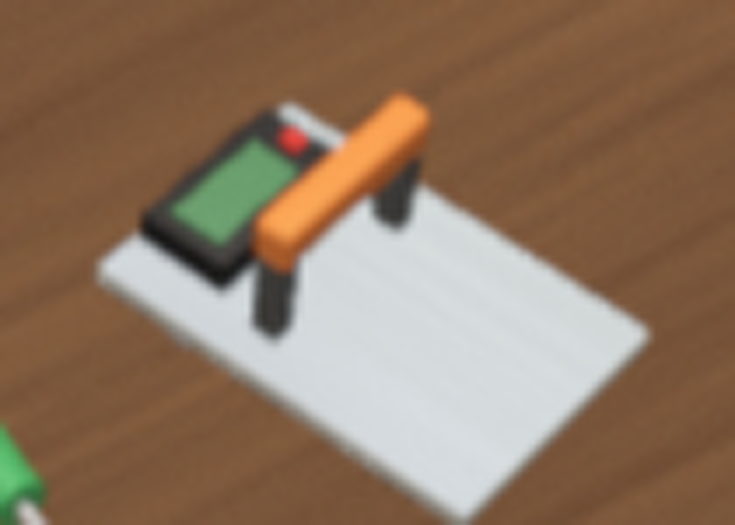

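View pics/sd.png

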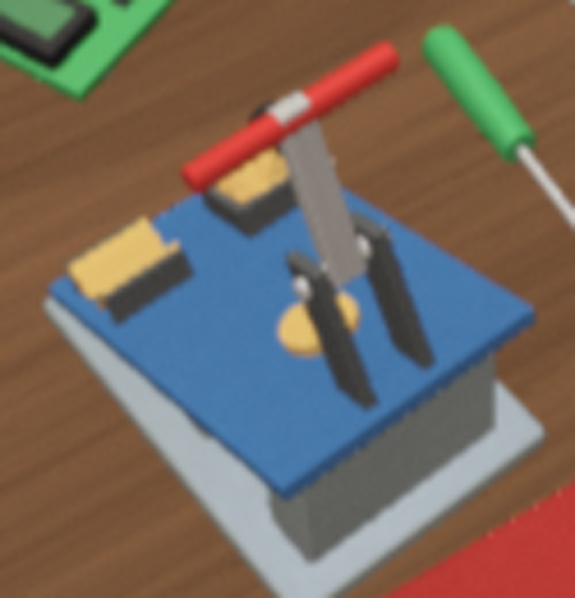

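```bash
cat > h.py <<'E'
import numpy as np, cv2
from bench import viewer
from scipy.optimize import least_squares
from scipy.spatial.transform import Rotation as R
CAL={n:viewer.get_calibration(n) for n in("scene","top")}
def proj(n,P):
    c=CAL[n]; q=R.from_rotvec(c["rvec"]).apply(np.atleast_2d(P))+c["tvec"]
    a=q[:,:2]/q[:,2:]; a=a*(1+c["k1"]*(a**2).sum(1,keepdims=True))
    return a*c["fx"]+[c["cx"],c["cy"]]
def px(p,k,o): return (np.array(p,float)+.5)/k-.5+np.array(o)
S=np.sin(np.radians(25));C=np.cos(np.radians(25))
def homeR(yaw): return R.from_euler("z",yaw)*R.from_matrix(np.array([[C,0,-S],[0,1,0],[S,0,C]]))
E
cat > fit.py <<'E'
from h import *
cor=np.array([[110,60,-53],[110,-60,-53],[-70,-60,-53],[-70,60,-53.]])
tg=px([(64,145),(315,83),(410,448),(158,518)],6.5,(235,195))
sg=px([(650,335),(462,520),(100,268),(288,103)],7,(325,205))
def rg(p,full=False):
    W=R.from_euler("z",p[2]).apply(cor)+[p[0],p[1],85]
    return np.r_[(proj("top",W)-tg).ravel(),(proj("scene",W)-sg).ravel()]
s=least_squares(rg,[500,100,0]);print("gauge",s.x[:2],np.degrees(s.x[2]));print(s.fun.reshape(-1,2).round(1).tolist())
def model(p):
    x,y,z,yaw,th,c0=p
    r=homeR(yaw); bx=150-85*np.cos(th); bz=-21+85*np.sin(th)
    pts=[[90,0,-85],[-35,42,-71],[-35,-42,-71],[c0+125,75,-91],[c0+125,-75,-91],[c0-125,-75,-91],[c0-125,75,-91],[bx,55,bz],[bx,-55,bz]]
    return r.apply(np.array(pts))+[x,y,z]
it=[0,1,2,3,4,5,6,7,8]; td=px([(243,227),(191,462),(342,443),(92,95),(370,62),(405,503),(125,540),(173,165),(398,138)],5.4,(340,165))
isx=[3,4,5,7,8]; sd=px([(532,315),(285,490),(50,288),(390,55),(190,178)],4.6,(215,245))
def rd(p):
    W=model(p); return np.r_[(proj("top",W[it])-td).ravel(),(proj("scene",W[isx])-sd).ravel()]
s=least_squares(rd,[600,-100,180,0,1.7,40]);print("home",s.x[:3],np.degrees(s.x[3]),s.x[4:]);print(s.fun.reshape(-1,2).round(1).tolist())
print(model(s.x).round(1))
E
python3 fit.py
```

```text
gauge [540.62427714 149.63381223] 14.424316789220986
[[-0.2, -0.0], [-0.4, -0.4], [-0.1, 0.0], [-0.3, -0.4], [-0.1, -0.1], [-0.2, -0.0], [-0.7, -0.1], [-0.0, 0.1]]
home [ 527.36654961 -196.21696908  139.57661427] 6.4146144915613155 [ 1.63737078 45.56293089]
[[-0.0, -0.3], [-0.3, 0.1], [-0.1, 0.2], [-0.3, -0.4], [-0.4, -0.4], [-1.2, 0.1], [1.3, -0.7], [-0.3, 0.3], [-0.5, 0.3], [0.5, -1.3], [-1.3, 0.1], [-0.5, -0.2], [0.3, 0.1], [-0.7, 1.2]]
[[ 644.1 -183.1  100.6]
 [ 521.  -154.7   60.4]
 [ 530.4 -238.1   60.4]
 [ 710.8 -100.1  129.2]
 [ 727.6 -249.2  129.2]
 [ 502.4 -274.5   23.5]
 [ 485.7 -125.4   23.5]
 [ 634.6 -128.8  263.2]
 [ 646.9 -238.1  263.2]]
```

```bash
cat >> h.py <<'E'
import json,os
def Rt(a): # tool rot, jaw azimuth a (deg), pointing down
    a=np.radians(a); y=np.array([np.cos(a),np.sin(a),0]); x=np.array([0,0,-1.]); return np.c_[x,y,np.cross(x,y)]
def load(): return json.load(open("led.json"))
def plan(targets,led=None):
    L=led or load(); M=Rt(L["a"])
    for t in targets:
        d=M.T@(np.array(t[:3],float)-L["p"])/10
        print([round(float(v),2) for v in d]+[round(L["a"]-t[3],2)])
def applied(row):
    L=load(); p=np.array(L["p"])+Rt(L["a"])@np.array(row[:3])*10
    json.dump({"p":p.tolist(),"a":L["a"]-row[3]},open("led.json","w")); print("cmd",p.round(1),L["a"]-row[3])
HOME=np.array([527.37,-196.22,139.58]);HY=6.41
ux=np.r_[np.cos(np.radians(HY)),np.sin(np.radians(HY)),0];uy=np.r_[-ux[1],ux[0],0];uz=np.r_[0,0,1.]
def W(h,y,v): return HOME+h*ux+y*uy+v*uz   # horizontal/vertical offsets from home
def bar(th):
    x=150-85*np.cos(th);z=-21+85*np.sin(th); return np.array([x*C-z*S,x*S+z*C])
E
python3 - <<'E'
from h import *
from bench import status
o=status.get_obs(); M=R.from_euler("xyz",o["orientation"],degrees=True).as_matrix(); print(M.round(3))
a=np.degrees(np.arctan2(M[1,1],M[0,1])); print(a)
json.dump({"p":[278.814,614.702,248.561],"a":float(a)},open("led.json","w"))
for th in(1.637,2.13,2.2): print(th,bar(th))
def T(p,a): return list(p)+[a]
b=bar(1.637); 
A=HY if abs(a-HY)<95 else HY-180
print(A)
plan([T([278.8,614.7,360],a),T(W(b[0]-60,32,230),A),T(W(b[0]-55,32,b[1]+7),A),T(W(bar(2.13)[0]-28,32,b[1]+7),A)])
E
```

```text
[[-0.    -0.413 -0.911]
 [-0.001 -0.911  0.413]
 [-1.     0.001 -0.   ]]
-114.40190833556706
1.637 [114.07364567 123.60414541]
2.13 [155.23895734 128.71944431]
2.2 [161.11376459 127.78419772]
-173.59
[-11.14, 0.0, 0.0, np.float64(0.0)]
[-12.1, 58.06, -59.14, 59.19]
[-2.16, 57.81, -59.57, 59.19]
[-2.16, 54.31, -65.43, 59.19]
```

Call:
{"name": "move_arm", "arguments": {"motion": [[[-6,0,0,0],[-11,3,-3,2],[-12,7,-7,8],[-12,11.5,-11.5,14],[-12,16,-16,20],[-12,20.5,-20.5,26],[-12,25,-25,32],[-12,29.5,-30,38],[-12,34,-34.5,44],[-12,38.5,-39,50],[-12,43,-43.5,56],[-12,47.5,-48.5,59.2]]], "gripper": 255, "force": 20}}

```text
time: 1.6
position: [517.5, -4.2, 368.7]
orientation: [-47.2, 90.0, 49.1]
force: [1.5, 1.5, 0.3]
gripper_width: 0.3
```

```bash
python3 - <<'E'
from h import *
from bench import status
applied([-12,47.5,-48.5,59.2])
o=status.get_obs(); print(o["position"],o["qpos"],o["orientation"])
def T(p,a): return list(p)+[a]
b=bar(1.637); A=-173.6
plan([T(W(b[0]-60,32,230),A),T(W(b[0]-55,32,b[1]+7),A),T(W(bar(2.13)[0]-28,32,b[1]+7),A)])
E
```

```text
cmd [524.2 -18.2 368.6] -173.60190833556706
[517.53873657  -4.16125721 368.65242712] [ 2.12825211e+01  2.20481271e+00 -7.13305398e+00 -1.19144184e-02
 -8.06398609e+01 -1.50080848e+01] [-47.16430589  89.97481531  49.10819499]
[-0.1, -3.73, -14.52, -0.0]
[9.84, -4.23, -14.52, -0.0]
[9.84, -11.05, -14.52, -0.0]
```

Call:
{"name": "move_arm", "arguments": {"motion": [[[0,0,0,0],[0,0,0,0],[0,-1.2,-4.5,0],[0,-2.5,-9.5,0],[0,-4.2,-14.5,0],[0,-4.2,-14.5,0],[0,-4.2,-14.5,0]]]}}

```text
time: 2.48
position: [575.3, -140.2, 368.3]
orientation: [52.3, 90.0, 148.8]
force: [-0.5, -0.2, 0.5]
gripper_width: 0.7
```

```bash
python3 - <<'E'
from h import *
from bench import status
applied([0,-4.2,-14.5,0])
o=status.get_obs(); print(o["position"],o["force"])
def T(p,a): return list(p)+[a]
b=bar(1.637); A=-173.6
plan([T(W(b[0]-55,32,b[1]+7),A),T(W(bar(2.13)[0]-28,32,b[1]+7),A)])
cv2.imwrite("pics/s1.png",viewer.capture("scene")[150:400,150:450,::-1].repeat(2,0).repeat(2,1))
E
```

```text
cmd [ 582.1 -157.7  368.6] -173.60190833556706
[ 575.31074749 -140.18397506  368.34513004] [-0.45850657 -0.21938912  0.50859829]
[9.84, -0.03, -0.02, -0.0]
[9.84, -6.85, -0.02, -0.0]
```

View pics/s1.png

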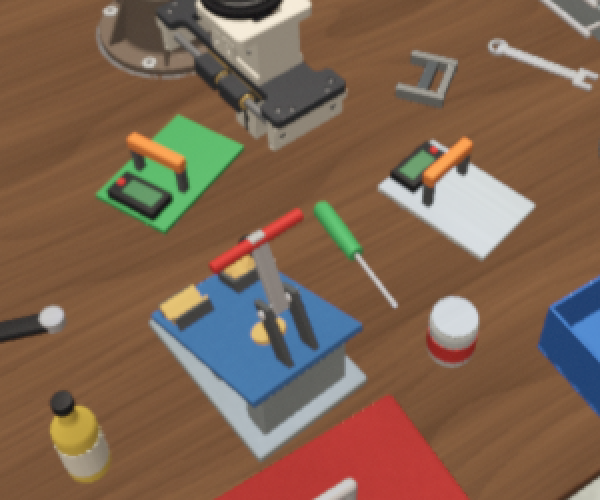

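Call:
{"name": "move_arm", "arguments": {"motion": [[[0,0,0,0],[0,0,0,0]]]}}

```text
time: 2.78
position: [575.3, -140.6, 369.1]
orientation: [-88.3, 90.0, 8.2]
force: [-0.1, 0.5, 0.3]
gripper_width: 0.5
```

```bash
cat >> h.py <<'E'
from bench import status
def sync():
    o=status.get_obs(); e=o["orientation"]; a=(e[2]-e[0]+90+180)%360-180
    json.dump({"p":o["position"].tolist(),"a":float(a)},open("led.json","w")); print("t",round(o["time"],2),"at",o["position"].round(1),round(a,2),"F",o["force"].round(1),"w",round(o["gripper_width"],1))
def T(p,a): return list(p)+[a]
E
python3 - <<'E'
from h import *
sync()
b=bar(1.637); A=-173.6
plan([T(W(b[0]-55,32,b[1]+7),A),T(W(bar(2.13)[0]-28,32,b[1]+7),A)])
E
```

```text
t 2.77 at [ 575.3 -140.6  369.1] -173.51 F [-0.1  0.5  0.3] w 0.5
[9.89, -0.53, -1.8, 0.09]
[9.89, -7.34, -1.81, 0.09]
```

Call:
{"name": "move_arm", "arguments": {"motion": [[[3,-0.3,-1,0],[6.5,-0.5,-1.8,0],[9.9,-0.5,-1.8,0],[9.9,-0.5,-1.8,0],[9.9,-2,-1.8,0],[9.9,-3,-1.8,0],[9.9,-4,-1.8,0],[9.9,-5,-1.8,0],[9.9,-6,-1.8,0],[9.9,-7,-1.8,0],[9.9,-7.3,-1.8,0],[9.9,-7.3,-1.8,0]]]}}

```text
time: 4.28
position: [650.4, -151.1, 269.1]
orientation: [-50.4, 90.0, 46.0]
force: [-0.1, -0.2, -0.7]
gripper_width: 0.6
```

```bash
python3 - <<'E'
from h import *
sync()
cv2.imwrite("pics/s2.png",viewer.capture("scene")[150:400,150:450,::-1].repeat(2,0).repeat(2,1))
cv2.imwrite("pics/t2.png",viewer.capture("top")[120:320,220:480,::-1].repeat(3,0).repeat(3,1))
E
```

```text
t 4.28 at [ 650.4 -151.1  269.1] -173.6 F [-0.1 -0.2 -0.7] w 0.6
```

View pics/s2.png

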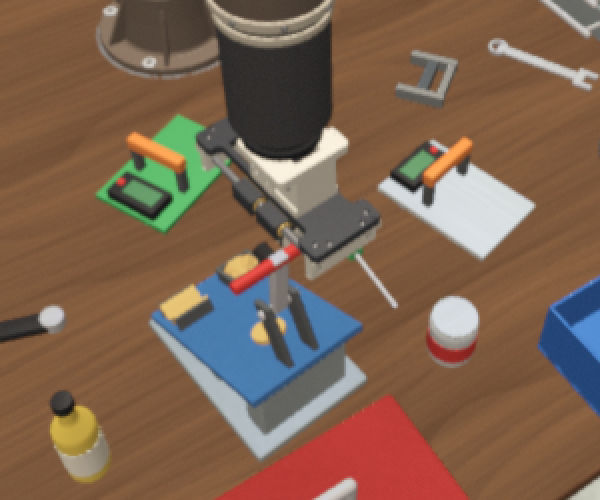

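View pics/t2.png

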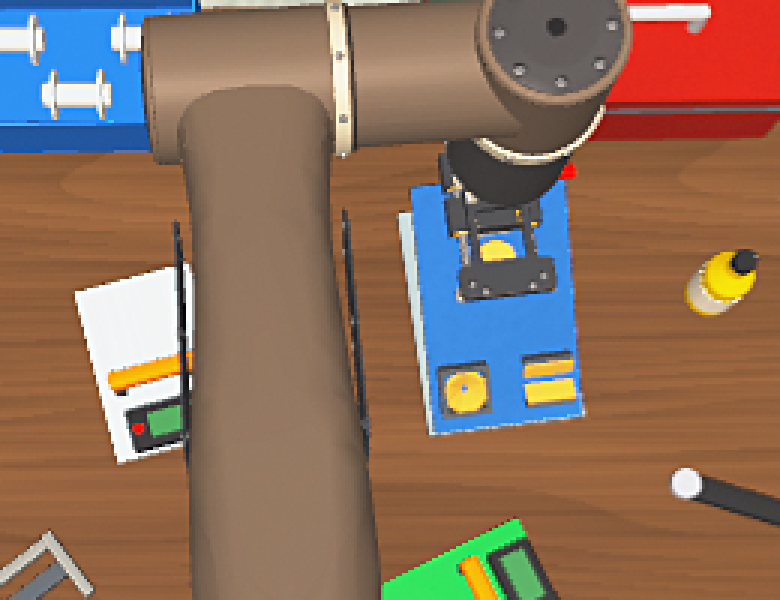

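```bash
python3 - <<'E'
from h import *
g=np.array([540.6,149.6,0]);a=-165.6
plan([T(np.array([640,-152,269]),-173.6),T([600,-100,330],-173.6),T(g+[0,0,220],a),T(g+[0,0,140],a),T(g+[0,0,91],a)])
E
```

```text
[0.01, 1.04, 0.02, 0.0]
[-6.09, 4.44, 5.64, 0.0]
[4.91, 7.56, 31.1, -8.0]
[12.91, 7.56, 31.1, -8.0]
[17.81, 7.56, 31.1, -8.0]
```

Call:
{"name": "move_arm", "arguments": {"motion": [[[0,1.5,0,0],[-3,3,2,0],[-6,4.5,5.5,0],[-5,5,10,-1],[-3,5.5,15,-3],[-1,6,20,-5],[2,6.8,25,-7],[4,7.4,29,-8],[4.9,7.56,31.1,-8],[4.9,7.56,31.1,-8],[4.9,7.56,31.1,-8]]], "gripper": 0}}

```text
time: 5.75
position: [540.4, 148.8, 221.3]
orientation: [-84.6, 89.9, 19.7]
force: [0.5, -0.2, -0.1]
gripper_width: 87.5
```

```bash
python3 - <<'E'
from h import *
sync()
g=np.array([540.6,149.6,0]);a=-165.6
plan([T(g+[0,0,140],a),T(g+[0,0,91],a)])
cv2.imwrite("pics/s3.png",viewer.capture("scene")[:,:,::-1])
c=viewer.capture("top");cv2.imwrite("pics/t3.png",c[120:320,220:480,::-1].repeat(3,0).repeat(3,1))
E
```

```text
t 5.75 at [540.4 148.8 221.3] -165.62 F [ 0.5 -0.2 -0.1] w 87.5
[8.13, -0.03, 0.07, -0.02]
[13.03, -0.03, 0.07, -0.02]
```

View pics/s3.png

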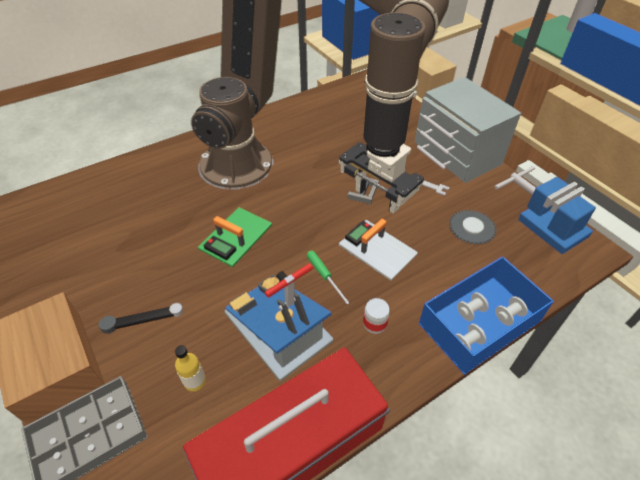

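View pics/t3.png

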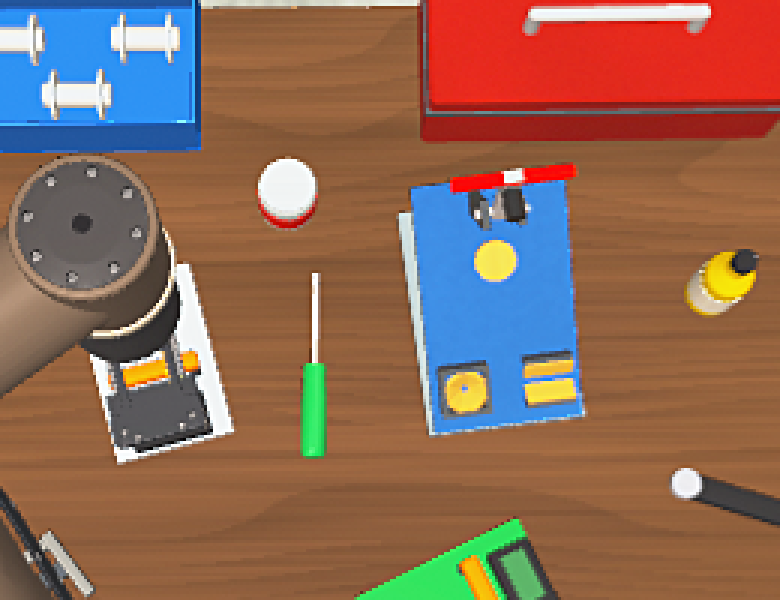

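Call:
{"name": "move_arm", "arguments": {"motion": [[[4,0,0,0],[8,0,0,0],[11,0,0,0],[13,0,0,0],[13,0,0,0],[13,0,0,0]]]}}

```text
time: 6.6
position: [540.9, 149.1, 91.6]
orientation: [-82.0, 89.9, 22.4]
force: [-0.0, 0.3, 0.5]
gripper_width: 87.5
```

Call:
{"name": "move_arm", "arguments": {"motion": [[[0,0,0,0],[0,0,0,0],[0,0,0,0],[0,0,0,0],[0,0,0,0],[0,0,0,0]]], "gripper": 255, "force": 30}}

```text
time: 7.35
position: [540.0, 149.4, 90.5]
orientation: [105.2, 90.0, -150.4]
force: [0.9, 0.2, -0.1]
gripper_width: 33.0
```

```bash
python3 - <<'E'
from h import *
sync()
b=px([(452,185),(575,170)],3,(220,120)); s=np.array([(311,267),(266,292)])
def f(t):
    q=bar(t[0]); P=[W(q[0],55,q[1]),W(q[0],-55,q[1])]; return np.r_[(proj("top",P)-b).ravel(),(proj("scene",P)-s).ravel()]
r=least_squares(f,[2.0]);print(r.x,r.fun.round(1)); print(proj("top",[W(90*C+85*S,0,90*S-85*C)]),px((495,260),3,(220,120)))
E
```

```text
t 7.35 at [540.  149.4  90.5] -165.59 F [ 0.9  0.2 -0.1] w 33.0
[2.06787776] [-0.7  0.4 -0.3  0.4 -0.5 -1.3 -0.5  2.7]
[[384.55366972 206.31107388]] [384.66666667 206.33333333]
```

Clamp now at about 2.07 rad. The fingers are still closing.

Call:
{"name": "move_arm", "arguments": {"motion": [[[0,0,0,0],[0,0,0,0],[0,0,0,0],[0,0,0,0],[0,0,0,0]]]}}

```text
time: 7.98
position: [540.2, 149.4, 90.6]
orientation: [-70.4, 90.0, 34.1]
force: [0.4, 0.2, -0.2]
gripper_width: 17.8
```

Call:
{"name": "move_arm", "arguments": {"motion": [[[-2,0,0,0],[-5,0,0,0],[-9,0,0,0],[-13,0,0,0],[-16,0,0,0],[-16,0,0,0],[-16,0,0,0]]]}}

```text
time: 8.85
position: [538.8, 148.9, 248.3]
orientation: [90.1, 89.8, -165.5]
force: [-0.7, -0.1, -6.5]
gripper_width: 17.9
```

```bash
python3 - <<'E'
from h import *
sync()
cv2.imwrite("pics/s4.png",viewer.capture("scene")[130:330,250:490,::-1].repeat(3,0).repeat(3,1))
E
```

```text
t 8.85 at [538.8 148.9 248.3] -165.63 F [-0.7 -0.1 -6.5] w 17.9
```

View pics/s4.png

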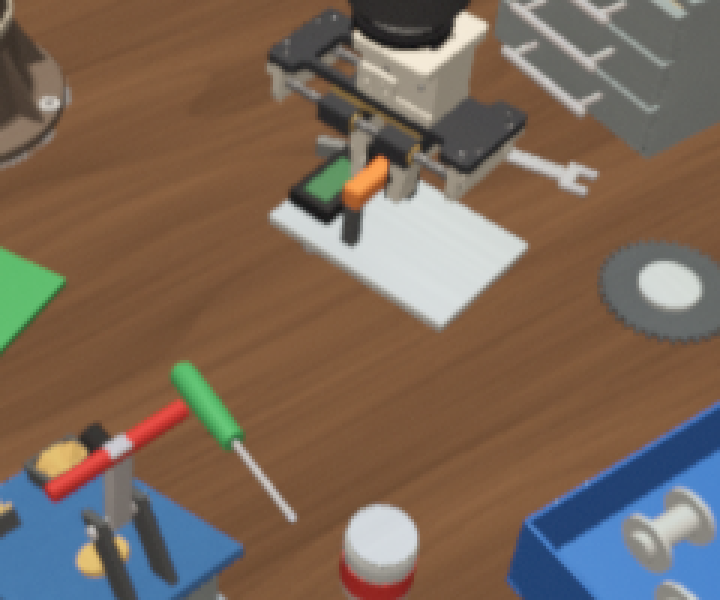

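```bash
cat >> h.py <<'E'
OFF=5.5
def hv(phi,s):  # handle rel home (h,v), tilt deg, foot shift s along slope
    p=np.radians(phi); q=np.radians(25)
    f=np.array([90*np.cos(q)+75*np.sin(q),90*np.sin(q)-75*np.cos(q)]) # home handle->foot negative
    F=np.array([90*C-(-75)*S,90*S+(-75)*C])+s*np.array([C,S])
    return F+np.array([-90*np.cos(p)-75*np.sin(p),-90*np.sin(p)+75*np.cos(p)])
def TP(hv,dv=0): return W(hv[0],0,hv[1]+OFF+dv)
E
python3 - <<'E'
from h import *
A=-173.6
print(hv(25,0),hv(0,0))
plan([T(W(-60,0,75+OFF),A),T(W(-60,0,62+OFF),A),T(TP(hv(0,-14),20),A)])
E
```

```text
[0. 0.] [23.26407046 45.06255953]
[2.83, 15.61, -32.32, 7.97]
[4.13, 15.61, -32.32, 7.97]
[4.41, 8.62, -33.3, 7.97]
```

Call:
{"name": "move_arm", "arguments": {"motion": [[[0,1.5,-3,0],[0,3,-6.5,0],[0,5,-10,1],[0,7,-14,2],[0.5,9,-18,4],[1,11,-22,6],[1.5,13,-26,8],[2.5,14.5,-29.5,8],[2.8,15.6,-32.3,8],[2.8,15.6,-32.3,8],[2.8,15.6,-32.3,8]]]}}

```text
time: 10.28
position: [468.7, -202.2, 221.3]
orientation: [72.4, 89.9, 168.8]
force: [0.3, 0.2, -6.2]
gripper_width: 17.6
```

```bash
python3 - <<'E'
from h import *
sync()
A=-173.6
plan([T(W(-60,0,62+OFF),A),T(TP(hv(0,-14),20),A),T(TP(hv(0,-14),5),A)])
E
```

```text
t 10.28 at [ 468.7 -202.2  221.3] -173.64 F [ 0.3  0.2 -6.2] w 17.6
[1.42, 0.1, -0.06, -0.04]
[1.71, -6.95, -0.06, -0.04]
[3.21, -6.95, -0.06, -0.04]
```

Call:
{"name": "move_arm", "arguments": {"motion": [[[0.7,-1.5,-0.05,0],[1.4,-3,-0.05,0],[1.7,-4.5,-0.05,0],[1.7,-6,-0.05,0],[1.7,-6.95,-0.05,0],[1.7,-6.95,-0.05,0],[1.7,-6.95,-0.05,0]]]}}

```text
time: 11.15
position: [538.0, -195.1, 205.6]
orientation: [66.4, 90.0, 162.8]
force: [-0.0, 0.1, -6.0]
gripper_width: 17.7
```

```bash
python3 - <<'E'
from h import *
sync()
A=-173.6
plan([T(TP(hv(0,-14),5),A)])
cv2.imwrite("pics/s5.png",viewer.capture("scene")[190:370,180:380,::-1].repeat(4,0).repeat(4,1)[:600])
cv2.imwrite("pics/t5.png",viewer.capture("top")[150:290,310:470,::-1].repeat(4,0).repeat(4,1))
E
```

```text
t 11.15 at [ 538.  -195.1  205.6] -173.61 F [-0.   0.1 -6. ] w 17.7
[1.63, 0.02, 0.01, -0.01]
```

View pics/s5.png

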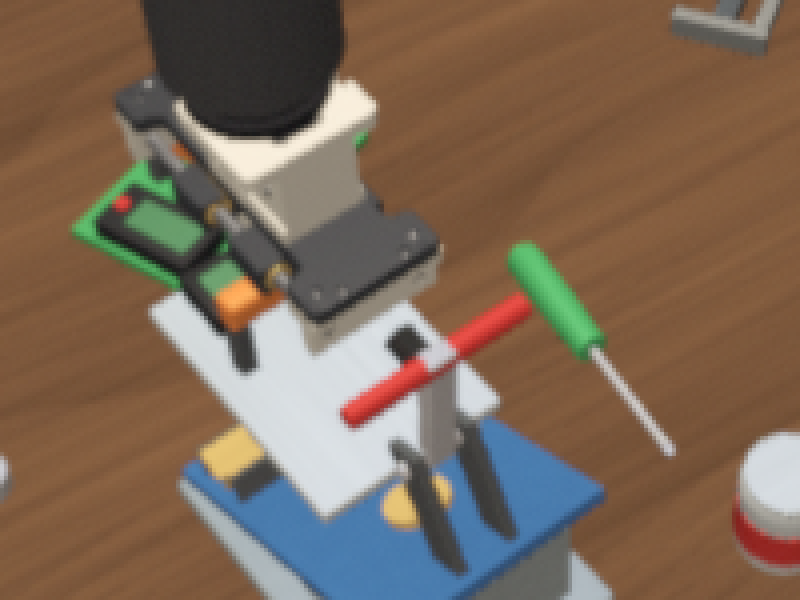

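View pics/t5.png

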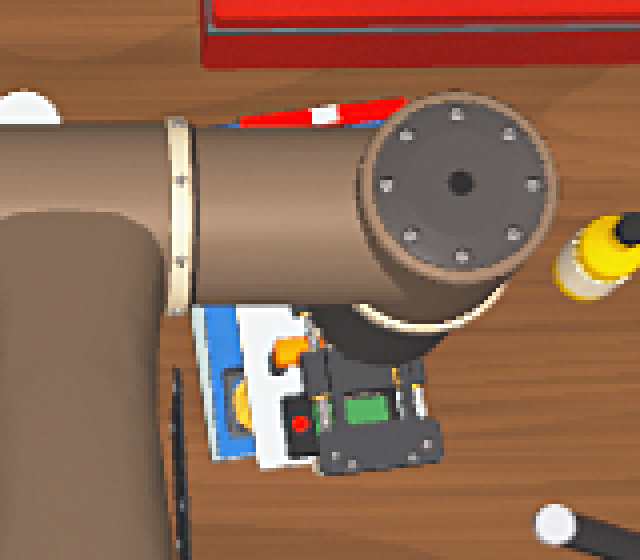

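```bash
python3 - <<'E'
from h import *
H=np.array([538,-195.1,205.6-OFF])
c=np.array([[110,60,-53],[110,-60,-53],[-70,-60,-53]])
P=R.from_euler("z",HY,degrees=True).apply(c)+H
print((proj("scene",P)-[180,190])*4+1.5, "seen (498,400),(325,518->top edge ~508),(150,312)")
E
```

```text
[[501.44300024 400.31913041]
 [323.92761814 518.53468287]
 [147.62505275 310.4809591 ]] seen (498,400),(325,518->top edge ~508),(150,312)
```

Call:
{"name": "move_arm", "arguments": {"motion": [[[0.6,0,0,0],[1.2,0,0,0],[1.6,0,0,0],[1.8,0,0,0],[1.8,0,0,0],[1.8,0,0,0]]], "force": 14}}

```text
time: 12.0
position: [538.6, -195.1, 187.7]
orientation: [-112.1, 90.0, -15.6]
force: [-0.2, 0.3, -6.5]
gripper_width: 17.7
```

Call:
{"name": "move_arm", "arguments": {"motion": [[[0.15,0,0,0],[0.3,0,0,0],[0.3,0,0,0],[0.3,0,0,0]]]}}

```text
time: 12.5
position: [538.4, -195.1, 184.6]
orientation: [99.6, 90.0, -164.0]
force: [-0.5, -0.9, -6.1]
gripper_width: 17.9
```

```bash
python3 - <<'E'
from h import *
sync()
A=-173.6
plan([T(TP(hv(p,-14+14*p/25)),A) for p in (0,2,4,6,8,10,15,20,25)])
E
```

```text
t 12.5 at [ 538.4 -195.1  184.6] -173.6 F [-0.5 -0.9 -6.1] w 17.9
[0.04, 0.06, 0.01, 0.0]
[0.31, 0.21, 0.01, 0.0]
[0.59, 0.35, 0.01, 0.0]
[0.88, 0.49, 0.01, 0.0]
[1.17, 0.61, 0.01, 0.0]
[1.48, 0.71, 0.01, 0.0]
[2.27, 0.93, 0.01, 0.0]
[3.09, 1.06, 0.01, 0.0]
[3.95, 1.11, 0.01, 0.0]
```

No contact yet but near; go to about 4° slowly.

Call:
{"name": "move_arm", "arguments": {"motion": [[[0.15,0.1,0,0],[0.31,0.2,0,0],[0.45,0.28,0,0],[0.6,0.35,0,0],[0.6,0.35,0,0],[0.6,0.35,0,0]]]}}

```text
time: 13.25
position: [534.2, -195.6, 178.5]
orientation: [88.5, 89.9, -175.1]
force: [-5.2, -0.5, 1.4]
gripper_width: 18.7
```

```bash
python3 - <<'E'
from h import *
sync()
cv2.imwrite("pics/s6.png",viewer.capture("scene")[190:340,180:380,::-1].repeat(4,0).repeat(4,1))
E
```

```text
t 13.25 at [ 534.2 -195.6  178.5] -173.61 F [-5.2 -0.5  1.4] w 18.7
```

View pics/s6.png

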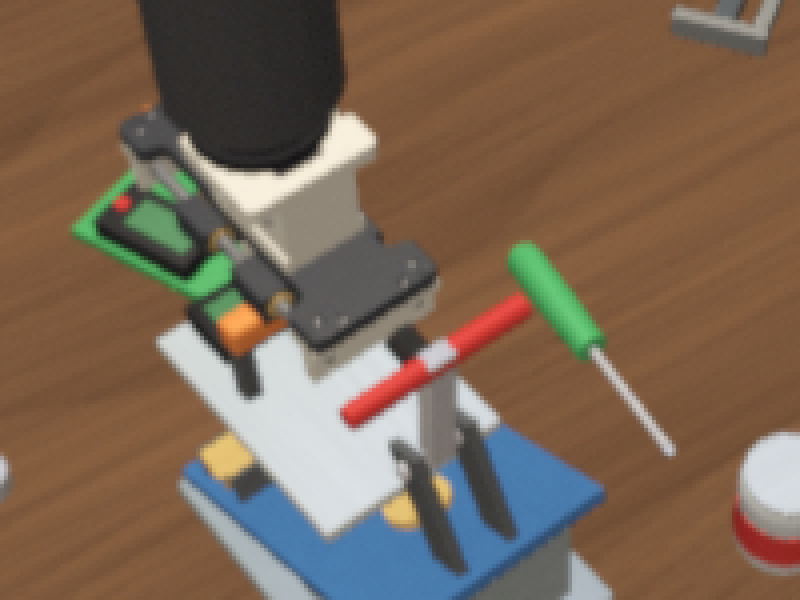

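Call:
{"name": "move_arm", "arguments": {"motion": [[[0.15,0.07,0,0],[0.3,0.14,0,0],[0.45,0.2,0,0],[0.6,0.26,0,0],[0.75,0.31,0,0],[0.9,0.36,0,0],[0.9,0.36,0,0]]], "force": 8}}

```text
time: 14.18
position: [531.3, -195.9, 169.4]
orientation: [76.5, 90.0, 172.8]
force: [-5.8, -0.6, -2.0]
gripper_width: 20.2
```

```bash
python3 - <<'E'
from h import *
sync()
cv2.imwrite("pics/s7.png",viewer.capture("scene")[190:340,180:380,::-1].repeat(4,0).repeat(4,1))
A=-173.6
plan([T(TP(hv(p,-14+14*p/25)),A) for p in (10,15,20,25)])
E
```

```text
t 14.18 at [ 531.3 -195.9  169.4] -173.6 F [-5.8 -0.6 -2. ] w 20.2
[-0.05, -0.01, 0.01, -0.0]
[0.74, 0.21, 0.01, -0.0]
[1.57, 0.34, 0.01, -0.0]
[2.43, 0.39, 0.01, -0.0]
```

View pics/s7.png

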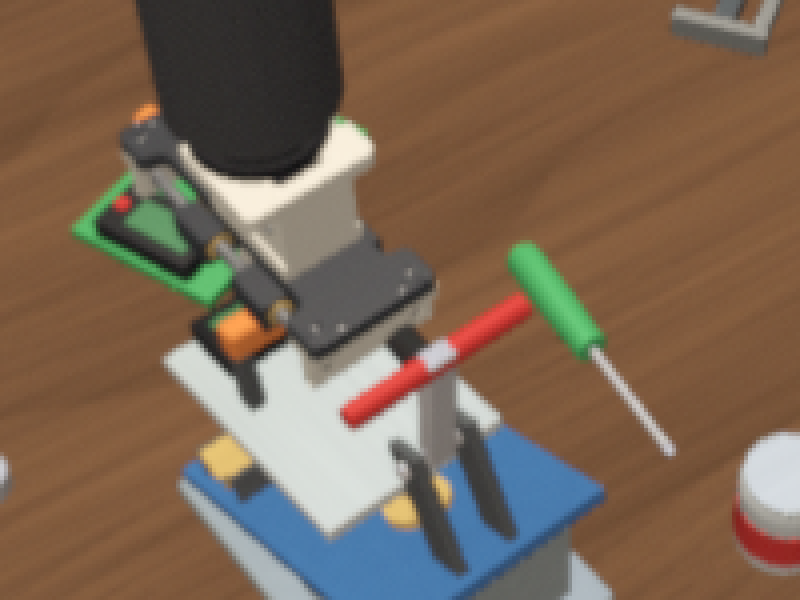

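```bash
python3 - <<'E'
from h import *
im=viewer.capture("scene")[:,:,::-1]
cv2.imwrite("pics/s8.png",cv2.resize(im[265:335,215:315],None,fx=8,fy=8,interpolation=cv2.INTER_CUBIC))
E
```

```text
(no output)
```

View pics/s8.png

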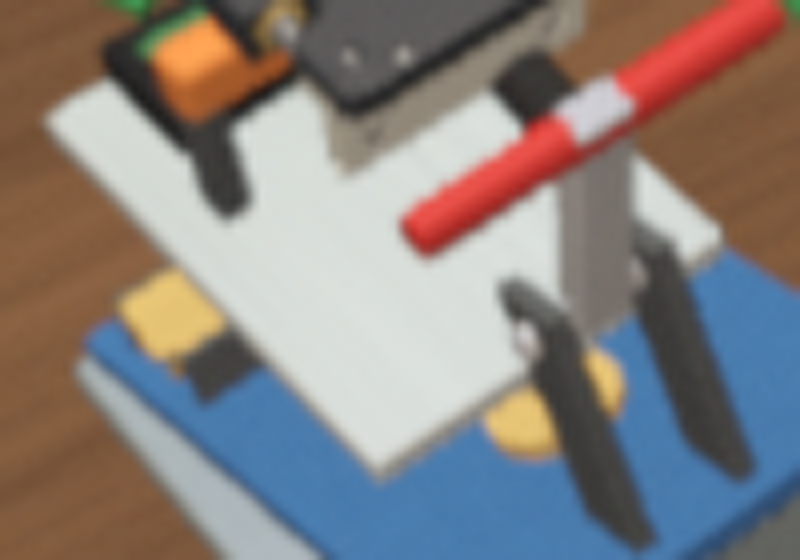

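```bash
python3 - <<'E'
from h import *
s=px([(722,235),(380,466),(45,120)],8,(215,265))
c=np.array([[110,60,-53],[110,-60,-53],[-70,-60,-53],[90,0,-75.]])
def P(p):
    h,y,v,ph=p; r=R.from_euler("z",HY,degrees=True)*R.from_euler("y",-ph,degrees=True)
    return r.apply(c)+W(h,y,v)
r=least_squares(lambda p:(proj("scene",P(p)[:3])-s).ravel(),[5,0,25,7]); print(r.x,r.fun.round(2))
d=P(r.x)[3]-HOME; h=d@ux; v=d[2]; x=h*C+v*S; z=-h*S+v*C; print("foot rel home frame",x-90,z+75)
o=status.get_obs()["position"]-HOME; print("tcp",o@ux,o@uy,o[2]-OFF)
r=least_squares(lambda p:(proj("scene",P([o@ux,o@uy,*p])[:3])-s).ravel(),[25,7]); print(r.x,r.fun.round(2))
d=P([o@ux,o@uy,*r.x])[3]-HOME; h=d@ux; v=d[2]; x=h*C+v*S; z=-h*S+v*C; print("foot rel home frame",x-90,z+75)
E
```

```text
[-0.56406834  2.47530522 18.6824411   9.16957045] [ 0.18 -0.08 -0.56  0.21  0.42 -0.15]
foot rel home frame -16.488429047952053 -4.536277856200712
tcp 4.054180478249437 -0.08067257688139906 24.452399775636877
[26.37014652  9.54693498] [ 0.51 -0.22 -0.63  0.35  0.13 -0.07]
foot rel home frame -8.418413470576596 0.9170183182663294
```

Call:
{"name": "move_arm", "arguments": {"motion": [[[0.15,0.05,0,0],[0.3,0.1,0,0],[0.45,0.14,0,0],[0.6,0.18,0,0],[0.75,0.22,0,0],[0.9,0.25,0,0],[1.05,0.27,0,0],[1.05,0.27,0,0]]]}}

```text
time: 15.28
position: [528.9, -196.1, 158.9]
orientation: [-84.5, 90.0, 11.9]
force: [-3.2, -0.5, -1.4]
gripper_width: 21.4
```

```bash
python3 - <<'E'
from h import *
sync()
im=viewer.capture("scene")[:,:,::-1]
cv2.imwrite("pics/s9.png",cv2.resize(im[265:335,215:315],None,fx=8,fy=8,interpolation=cv2.INTER_CUBIC))
A=-173.6
plan([T(TP(hv(p,-14+14*p/25)),A) for p in (10,15,20,25)])
E
```

```text
t 15.28 at [ 528.9 -196.1  158.9] -173.59 F [-3.2 -0.5 -1.4] w 21.4
[-1.09, -0.25, 0.01, 0.01]
[-0.3, -0.04, 0.01, 0.01]
[0.53, 0.1, 0.01, 0.01]
[1.39, 0.15, 0.01, 0.01]
```

View pics/s9.png

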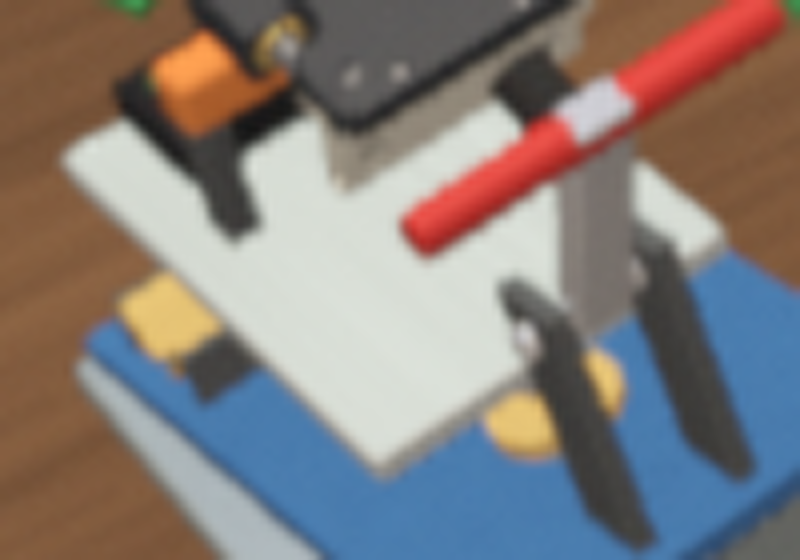

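```bash
cat >> h.py <<'E'
cc=np.array([[110,60,-53],[110,-60,-53],[-70,-60,-53],[90,0,-75.]])
def PP(p):
    h,y,v,ph=p; r=R.from_euler("z",HY,degrees=True)*R.from_euler("y",-ph,degrees=True)
    return r.apply(cc)+W(h,y,v)
def fitg(pix):
    s=px(pix,8,(215,265)); o=status.get_obs()["position"]-HOME; print("tcp",o@ux,o@uy,o[2]-OFF)
    def f(p):
        P=PP([p[2],0,p[0],p[1]]); 
        return np.r_[(proj("scene",P[:3])-s).ravel(),(p[2]-o@ux)/3]
    r=least_squares(f,[15,12,0]); print("v,phi,h",r.x,r.fun.round(2))
    d=PP([r.x[2],0,*r.x[:2]])[3]-HOME; h=d@ux; v=d[2]; print("foot s,z",h*C+v*S-90,-h*S+v*C+75)
E
python3 - <<'E'
from h import *
fitg([(724,232),(382,466),(65,158)])
fitg([(724,232),(384,468),(63,158)])
E
```

```text
tcp 1.5094680964281968 -0.09294408723251008 13.95796185206163
v,phi,h [16.52744661 15.19889026  2.10221616] [ 0.5  -0.09 -0.71  0.13 -0.32  0.15  0.2 ]
foot s,z -5.190674109358014 -0.13539915080687592
tcp 1.5094680964281968 -0.09294408723251008 13.95796185206163
v,phi,h [16.45364247 14.96386989  2.23435172] [ 0.51  0.06 -0.92  0.03 -0.11  0.08  0.24]
foot s,z -5.468741204573547 -0.5687915067826026
```

Call:
{"name": "move_arm", "arguments": {"motion": [[[0.15,0.04,0,0],[0.3,0.08,0,0],[0.45,0.11,0,0],[0.6,0.13,0,0],[0.75,0.15,0,0],[0.9,0.16,0,0],[0.9,0.16,0,0]]]}}

```text
time: 16.2
position: [527.2, -196.3, 150.0]
orientation: [-95.8, 90.0, 0.6]
force: [-2.6, -0.2, -1.7]
gripper_width: 22.4
```

```bash
python3 - <<'E'
from h import *
sync()
im=viewer.capture("scene")[:,:,::-1]
cv2.imwrite("pics/s10.png",cv2.resize(im[265:335,215:315],None,fx=8,fy=8,interpolation=cv2.INTER_CUBIC))
E
```

```text
t 16.2 at [ 527.2 -196.3  150. ] -173.59 F [-2.6 -0.2 -1.7] w 22.4
```

View pics/s10.png

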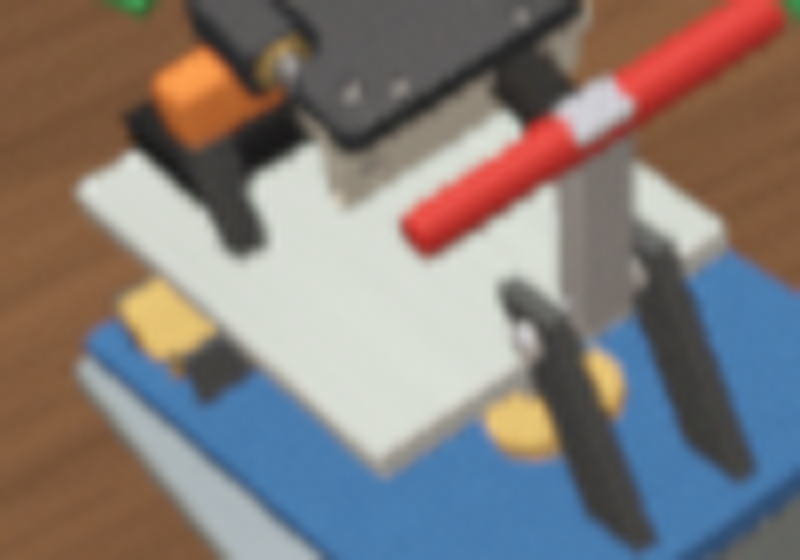

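```bash
python3 - <<'E'
from h import *
fitg([(724,232),(385,462),(80,190)])
print(PP([0,0,0,25])[:3], (proj("scene",PP([0,0,0,25])[:3])-[215,265]+.5)*8-.5)
E
```

```text
tcp -0.09837967812555005 -0.0636351745553199 4.94764096626912
v,phi,h [ 8.46190614 19.6563601   1.05558861] [ 0.57 -0.34 -1.05  0.41 -0.44  0.22  0.38]
foot s,z -2.842963180418252 -0.8326804620401589
[[ 642.00081364 -122.96438241  138.03369608]
 [ 655.39789872 -242.21419629  138.03369608]
 [ 493.28234634 -260.4270201    61.96240897]] [[727.47108031 222.60155192]
 [374.75833277 458.71999846]
 [ 93.26715172 228.07537404]]
```

Call:
{"name": "move_arm", "arguments": {"motion": [[[0.15,0.02,0,0],[0.3,0.04,0,0],[0.45,0.05,0,0],[0.6,0.06,0,0],[0.75,0.06,0,0],[0.9,0.06,0,0],[0.9,0.06,0,0]]]}}

```text
time: 17.12
position: [527.2, -196.6, 141.5]
orientation: [-114.7, 89.9, -18.2]
force: [-2.1, -1.6, 0.3]
gripper_width: 23.3
```

```bash
python3 - <<'E'
from h import *
sync()
im=viewer.capture("scene")[:,:,::-1]
cv2.imwrite("pics/s11.png",cv2.resize(im[265:335,215:315],None,fx=8,fy=8,interpolation=cv2.INTER_CUBIC))
E
```

```text
t 17.12 at [ 527.2 -196.6  141.5] -173.58 F [-2.1 -1.6  0.3] w 23.3
```

View pics/s11.png

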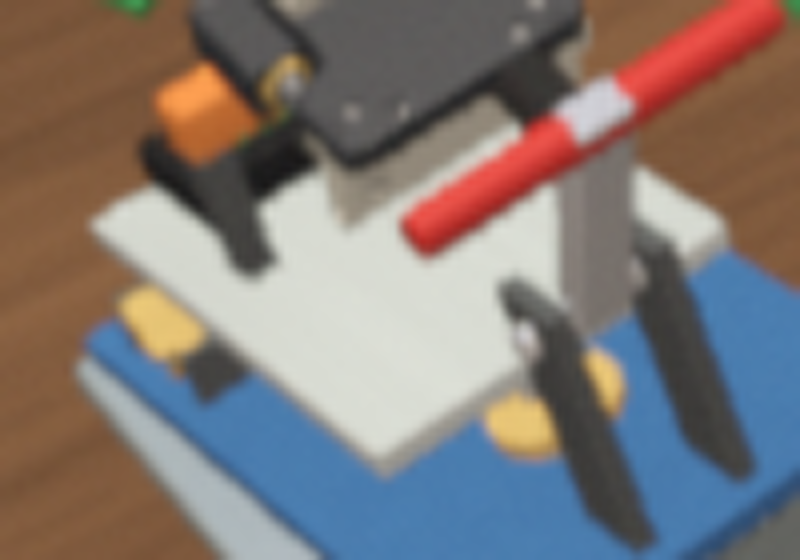

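```bash
python3 - <<'E'
from h import *
fitg([(724,228),(387,460),(93,222)])
E
```

```text
tcp -0.22647397044277126 -0.33058486637713846 -3.602912943506027
v,phi,h [ 1.30522104 23.91083125  0.86409873] [ 0.67 -0.19 -1.27  0.34 -0.23  0.11  0.36]
foot s,z -0.10714394081783496 -0.8794603973745438
```

Call:
{"name": "move_arm", "arguments": {"motion": [[[0.15,0,0,0],[0.3,0,0,0],[0.3,0,0,0],[0.3,0,0,0]]]}}

```text
time: 17.68
position: [527.7, -197.1, 139.8]
orientation: [-123.7, 89.8, -27.2]
force: [-3.5, -1.8, 10.2]
gripper_width: 23.5
```

Call:
{"name": "move_arm", "arguments": {"motion": [[[0,0,0,0],[0,0,0,0],[0,0,0,0],[0,0,0,0]]], "gripper": 165}}

```text
time: 18.18
position: [526.6, -196.3, 137.9]
orientation: [3.3, 90.0, 99.7]
force: [-0.3, 0.8, -0.2]
gripper_width: 30.5
```

```bash
python3 - <<'E'
from h import *
sync()
im=viewer.capture("scene")[:,:,::-1]
cv2.imwrite("pics/s12.png",cv2.resize(im[265:335,215:315],None,fx=8,fy=8,interpolation=cv2.INTER_CUBIC))
E
```

```text
t 18.18 at [ 526.6 -196.3  137.9] -173.59 F [-0.3  0.8 -0.2] w 30.5
```

View pics/s12.png

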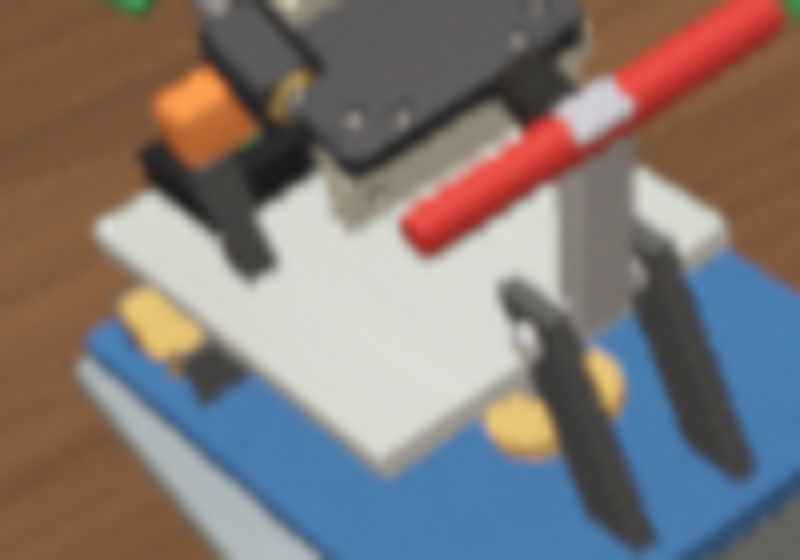

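Call:
{"name": "move_arm", "arguments": {"motion": [[[0,0,0,0],[0,0,0,0],[0,0,0,0],[-1,0,0,0],[-3,0,0,0],[-6,0.5,0,0],[-10,2,0,0],[-15,4,0,0],[-18,6,0,0],[-18,6,0,0]]], "gripper": 125}}

```text
time: 19.48
position: [467.0, -203.6, 322.1]
orientation: [-104.0, 89.6, -7.6]
force: [-0.4, -0.1, -0.7]
gripper_width: 44.8
```

```bash
python3 - <<'E'
from h import *
sync()
im=viewer.capture("scene")[:,:,::-1]
cv2.imwrite("pics/s13.png",cv2.resize(im[255:335,215:315],None,fx=7,fy=7,interpolation=cv2.INTER_CUBIC))
im=viewer.capture("top")[:,:,::-1]
cv2.imwrite("pics/t13.png",im[150:290,310:470].repeat(4,0).repeat(4,1))
E
```

```text
t 19.48 at [ 467.  -203.6  322.1] -173.61 F [-0.4 -0.1 -0.7] w 44.8
```

View pics/s13.png

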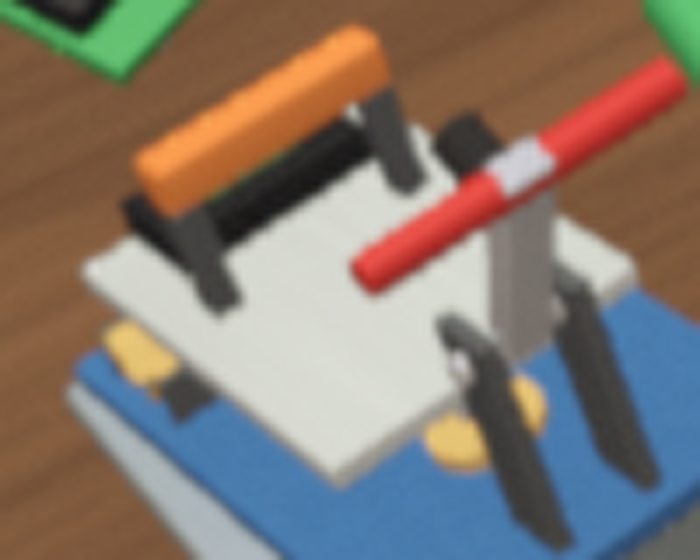

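View pics/t13.png

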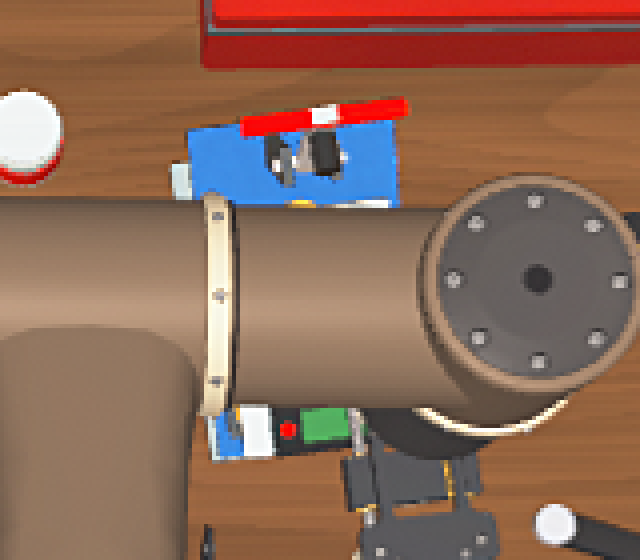

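```bash
python3 - <<'E'
from h import *
im=cv2.imread("pics/s13.png")
r=homeR(np.radians(HY))
def dr(p):
    q=(proj("scene",r.apply(np.array(p,float))+HOME)-[215,255]+.5)*7-.5
    cv2.polylines(im,[q.round().astype(int)],True,(255,0,255),1)
dr([[110,60,-53],[110,-60,-53],[-70,-60,-53],[-70,60,-53]])
dr([[9,45,10],[9,-45,10],[-9,-45,10],[-9,45,10]]); dr([[9,45,10],[9,-45,10],[9,-45,-10],[9,45,-10]])
t=np.linspace(0,6.28,30); dr(np.c_[90+20*np.cos(t),20*np.sin(t),0*t-85])
cv2.imwrite("pics/o13.png",im)
E
```

```text
(no output)
```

View pics/o13.png

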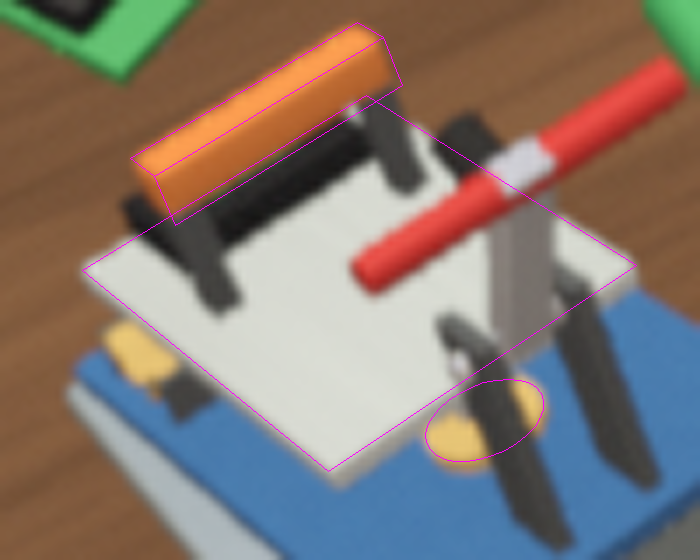

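```bash
python3 - <<'E'
from h import *
A=-173.6; b=bar(2.07); print(b)
plan([T(W(b[0],36,200),A),T(W(b[0],36,b[1]+13),A)])
for th in (2.07,1.8,1.5,1.2,.9,.6,.4,.2,0): print(th,bar(th).round(1))
E
```

```text
[150.16169719 129.19233673]
[-1.75, -21.1, 3.66, -0.01]
[4.03, -21.1, 3.66, -0.01]
2.07 [150.2 129.2]
1.8 [127.3 127.5]
1.5 [103.5 118.7]
1.2 [ 83.4 103.1]
0.9 [68.8 82.4]
0.6 [61.  58.2]
0.4 [59.9 41.3]
0.2 [62.2 24.5]
0 [67.8  8.4]
```

Call:
{"name": "move_arm", "arguments": {"motion": [[[-1,-3,0.5,0],[-1.7,-7,1.2,0],[-1.7,-11,2,0],[-1.7,-15,2.8,0],[-1.7,-18.5,3.4,0],[-1.7,-21.1,3.7,0],[-1.7,-21.1,3.7,0],[-1.7,-21.1,3.7,0],[-1.7,-21.1,3.7,0]]]}}

```text
time: 20.7
position: [671.9, -143.0, 335.1]
orientation: [91.4, 90.0, -172.2]
force: [0.7, -0.3, 0.8]
gripper_width: 44.6
```

```bash
python3 - <<'E'
from h import *
sync()
A=-173.6; b=bar(2.07)
plan([T(W(b[0],36,b[1]+13),A)])
im=viewer.capture("scene")[:,:,::-1]
cv2.imwrite("pics/s14.png",im[180:330,200:360].repeat(4,0).repeat(4,1))
im=viewer.capture("top")[:,:,::-1]
cv2.imwrite("pics/t14.png",im[120:270,310:470].repeat(4,0).repeat(4,1))
E
```

```text
t 20.7 at [ 671.9 -143.   335.1] -173.61 F [ 0.7 -0.3  0.8] w 44.6
[5.33, -0.06, -0.07, -0.01]
```

View pics/s14.png

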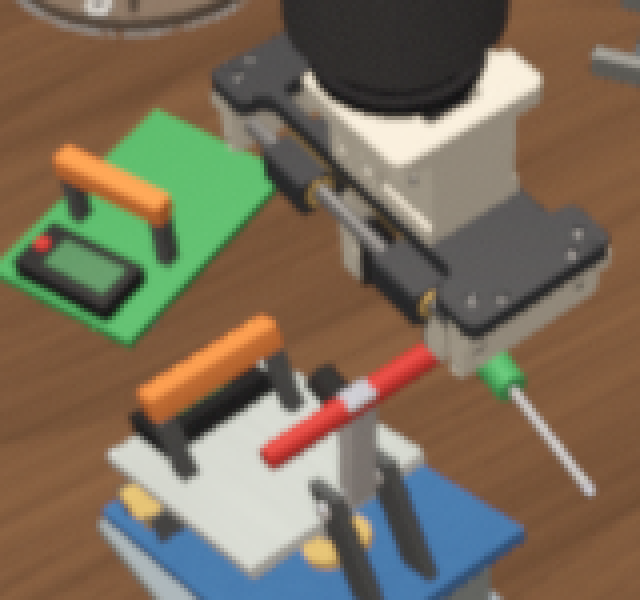

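View pics/t14.png

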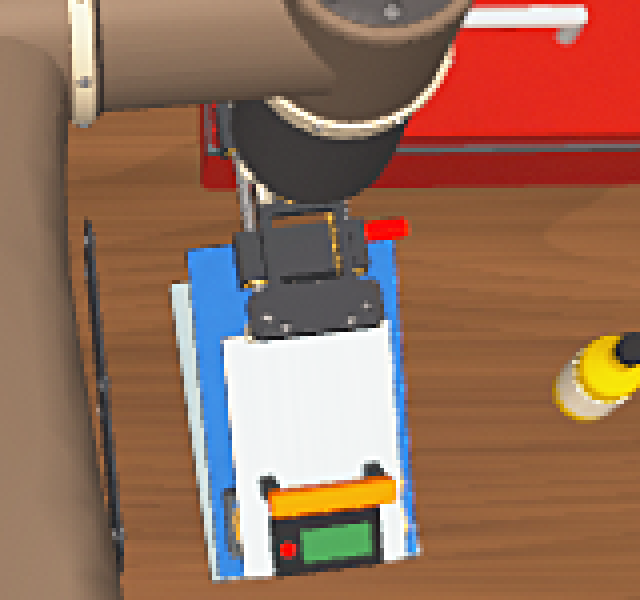

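Call:
{"name": "move_arm", "arguments": {"motion": [[[2,-0.05,-0.05,0],[4,-0.05,-0.05,0],[5.3,-0.05,-0.05,0],[5.3,-0.05,-0.05,0],[5.3,-0.05,-0.05,0]]]}}

```text
time: 21.42
position: [673.4, -143.4, 283.1]
orientation: [-110.0, 89.9, -13.6]
force: [-0.3, -0.6, -0.1]
gripper_width: 44.4
```

Call:
{"name": "move_arm", "arguments": {"motion": [[[0,0,0,0],[0,0,0,0],[0,0,0,0],[0,0,0,0],[0,0,0,0],[0,0,0,0]]], "gripper": 255, "force": 15}}

```text
time: 22.18
position: [673.2, -143.2, 282.3]
orientation: [-101.3, 90.0, -4.9]
force: [0.7, 0.2, 1.7]
gripper_width: 13.5
```

```bash
python3 - <<'E'
from h import *
sync()
o=status.get_obs()["position"]-HOME; print(o@ux,o@uy,o[2])
im=viewer.capture("scene")[:,:,::-1]
cv2.imwrite("pics/s15.png",im[180:330,200:360].repeat(4,0).repeat(4,1))
for th in (2.07,1.8,1.5,1.2,.9,.6): plan([T(W(bar(th)[0],36,bar(th)[1]+13),-173.6)])
E
```

```text
t 22.18 at [ 673.2 -143.2  282.3] -173.59 F [0.7 0.2 1.7] w 13.5
150.84881984789308 36.3994386993928 142.67509396980446
[0.05, 0.07, -0.04, 0.01]
[0.21, 2.35, -0.04, 0.01]
[1.1, 4.73, -0.04, 0.01]
[2.65, 6.74, -0.04, 0.01]
[4.73, 8.21, -0.04, 0.01]
[7.15, 8.99, -0.04, 0.01]
```

View pics/s15.png

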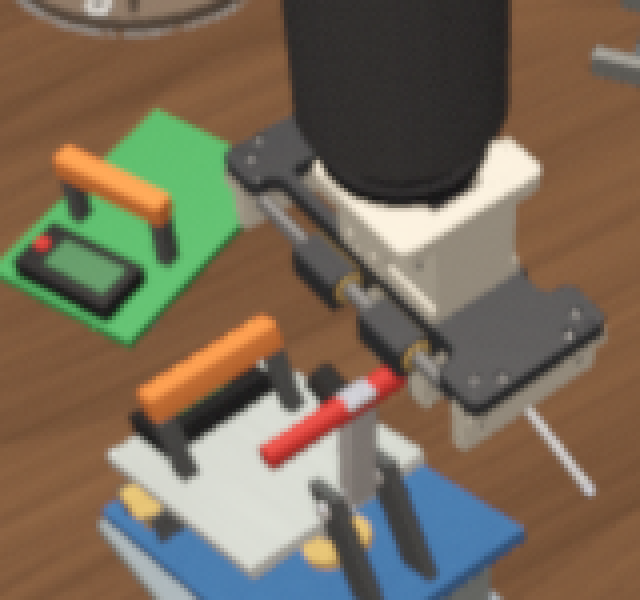

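Call:
{"name": "move_arm", "arguments": {"motion": [[[0.05,1.1,0,0],[0.2,2.35,0,0],[0.6,3.55,0,0],[1.1,4.73,0,0],[1.8,5.8,0,0],[2.65,6.74,0,0],[2.65,6.74,0,0],[2.65,6.74,0,0]]]}}

```text
time: 23.22
position: [604.3, -150.9, 254.1]
orientation: [81.1, 89.7, 177.5]
force: [-1.9, -1.0, -1.2]
gripper_width: 13.6
```

```bash
python3 - <<'E'
from h import *
sync()
o=status.get_obs()["position"]-HOME; print(o@ux,o@uy,o[2])
im=viewer.capture("scene")[:,:,::-1]
cv2.imwrite("pics/s16.png",im[180:330,200:360].repeat(4,0).repeat(4,1))
for th in (1.2,1.05,.9,.75,.6,.45,.3): plan([T(W(bar(th)[0],36,bar(th)[1]+13),-173.6)])
E
```

```text
t 23.23 at [ 604.3 -150.9  254.1] -173.63 F [-1.9 -1.  -1.2] w 13.6
81.50051606708325 36.48047560430164 114.49429479015996
[-0.16, -0.19, -0.05, -0.03]
[0.82, 0.62, -0.05, -0.03]
[1.91, 1.27, -0.05, -0.03]
[3.09, 1.75, -0.05, -0.03]
[4.33, 2.05, -0.05, -0.03]
[5.6, 2.17, -0.05, -0.03]
[6.87, 2.09, -0.05, -0.03]
```

View pics/s16.png

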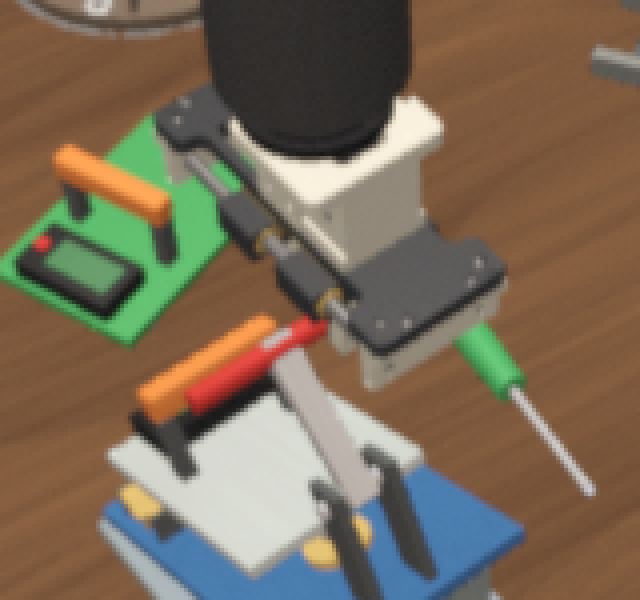

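Following nicely, gauge unmoved. Continue to θ≈0.3.

Call:
{"name": "move_arm", "arguments": {"motion": [[[0.8,0.6,0,0],[1.9,1.25,0,0],[3.1,1.75,0,0],[4.35,2.05,0,0],[5.6,2.15,0,0],[6.9,2.1,0,0],[6.9,2.1,0,0],[6.9,2.1,0,0]]]}}

```text
time: 24.28
position: [583.1, -153.3, 185.4]
orientation: [82.6, 89.7, 179.0]
force: [-5.4, -0.7, -2.9]
gripper_width: 13.3
```

```bash
python3 - <<'E'
from h import *
sync()
o=status.get_obs()["position"]-HOME; print(o@ux,o@uy,o[2])
im=viewer.capture("scene")[:,:,::-1]
cv2.imwrite("pics/s17.png",im[180:330,200:360].repeat(4,0).repeat(4,1))
for th in (.3,.2,.1,0,-.03): plan([T(W(bar(th)[0],36,bar(th)[1]+13),-173.6)])
E
```

```text
t 24.27 at [ 583.1 -153.3  185.4] -173.63 F [-5.4 -0.7 -2.9] w 13.3
60.15852766286331 36.41918317796142 45.793628617602764
[-0.0, -0.05, -0.04, -0.03]
[0.83, -0.2, -0.04, -0.03]
[1.65, -0.44, -0.04, -0.03]
[2.44, -0.76, -0.04, -0.03]
[2.67, -0.87, -0.04, -0.03]
```

View pics/s17.png

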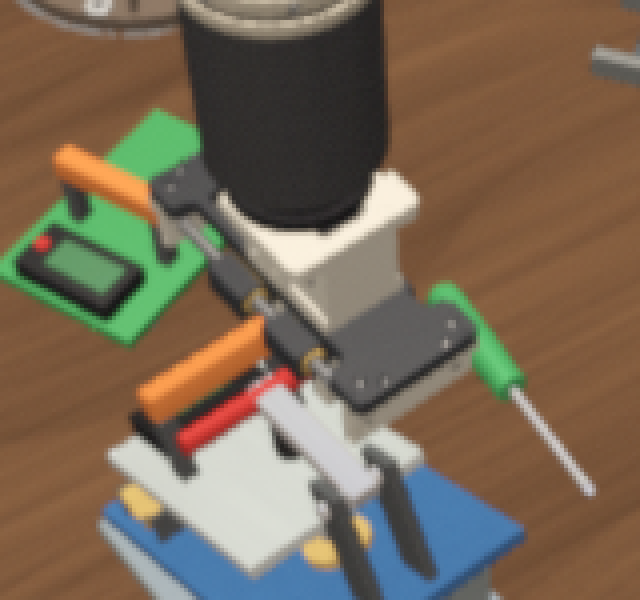

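Call:
{"name": "move_arm", "arguments": {"motion": [[[0.4,-0.1,0,0],[0.85,-0.2,0,0],[1.25,-0.32,0,0],[1.65,-0.45,0,0],[1.65,-0.45,0,0]]]}}

```text
time: 24.95
position: [585.9, -152.9, 168.4]
orientation: [82.4, 89.5, 178.8]
force: [-9.4, -2.4, -3.0]
gripper_width: 13.6
```

Call:
{"name": "move_arm", "arguments": {"motion": [[[0.3,-0.12,0,0],[0.6,-0.25,0,0],[0.8,-0.32,0,0],[0.8,-0.32,0,0],[0.8,-0.32,0,0]]]}}

```text
time: 25.58
position: [588.3, -152.7, 160.1]
orientation: [82.2, 89.4, 178.5]
force: [-11.5, -1.5, -3.5]
gripper_width: 13.9
```

```bash
python3 - <<'E'
from h import *
sync()
o=status.get_obs()["position"]-HOME; print(o@ux,o@uy,o[2])
im=viewer.capture("scene")[:,:,::-1]
cv2.imwrite("pics/s18.png",im[180:330,200:360].repeat(4,0).repeat(4,1))
for th in (0,-.03): plan([T(W(bar(th)[0],36,bar(th)[1]+13),-173.6)])
E
```

```text
t 25.57 at [ 588.3 -152.7  160.1] -173.68 F [-11.5  -1.5  -3.5] w 13.9
65.45239999411066 36.46413406613662 20.505066588963842
[-0.09, -0.23, -0.05, -0.08]
[0.14, -0.34, -0.05, -0.08]
```

View pics/s18.png

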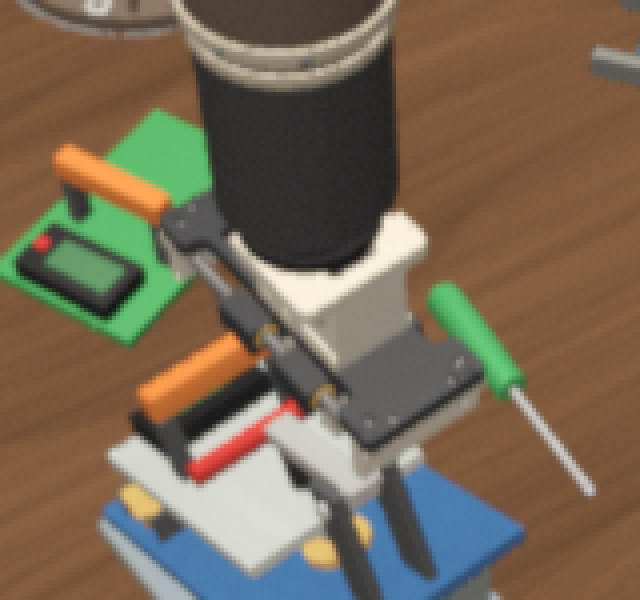

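Call:
{"name": "move_arm", "arguments": {"motion": [[[0,0,0,0],[0,0,0,0],[0,0,0,0],[0,0,0,0],[-1,0,0,0],[-3,0,0,0],[-4.5,0,0,0],[-4.5,0,0,0]]], "gripper": 150}}

```text
time: 26.62
position: [593.7, -152.2, 208.8]
orientation: [-97.2, 89.8, -0.8]
force: [0.0, 0.5, -0.3]
gripper_width: 36.1
```

```bash
python3 - <<'E'
from h import *
sync()
o=status.get_obs()["position"]-HOME; print(o@ux,o@uy,o[2])
im=viewer.capture("scene")[:,:,::-1]
cv2.imwrite("pics/s19.png",cv2.resize(im[255:335,215:315],None,fx=7,fy=7,interpolation=cv2.INTER_CUBIC))
im=viewer.capture("top")[:,:,::-1]
cv2.imwrite("pics/t19.png",im[150:290,310:470].repeat(4,0).repeat(4,1))
for th in (0.05,0): print((proj("scene",[W(bar(th)[0],-55,bar(th)[1])])-[215,255]+.5)*7-.5)
for v in (35,27,22): plan([T(W(66,30,v+7),-173.6)])
E
```

```text
t 26.62 at [ 593.7 -152.2  208.8] -173.58 F [ 0.   0.5 -0.3] w 36.1
70.81784899977706 36.327324455481346 69.25887842383938
[[234.97343306 318.43831542]]
[[239.40987232 328.88730725]]
[2.73, 0.48, -0.63, 0.02]
[3.53, 0.48, -0.63, 0.02]
[4.03, 0.48, -0.63, 0.02]
```

View pics/s19.png

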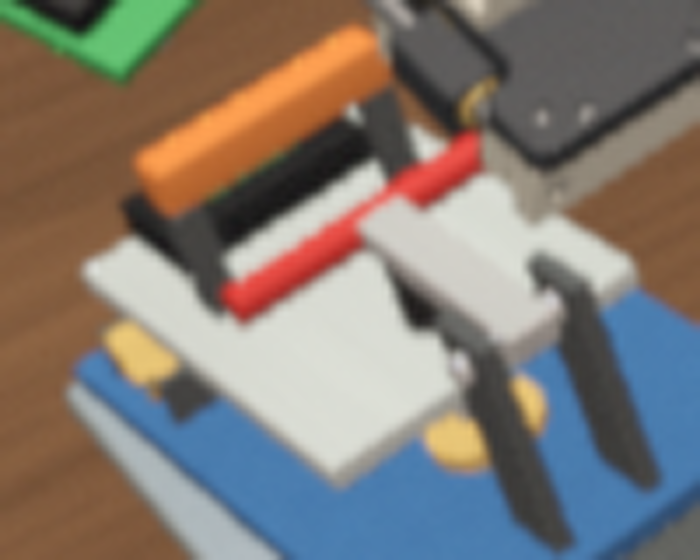

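View pics/t19.png

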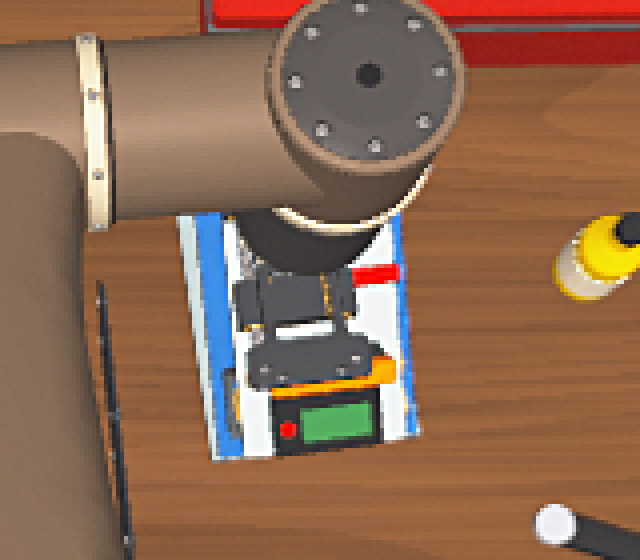

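Call:
{"name": "move_arm", "arguments": {"motion": [[[0,0.5,-0.6,0],[0,0.5,-0.6,0],[0,0.5,-0.6,0],[0,0.5,-0.6,0],[0,0.5,-0.6,0],[1,0.5,-0.6,0],[1.7,0.5,-0.6,0],[1.7,0.5,-0.6,0]]], "gripper": 255}}

```text
time: 27.72
position: [588.0, -158.7, 188.9]
orientation: [81.7, 89.9, 178.1]
force: [0.5, 0.4, 0.2]
gripper_width: 0.6
```

Call:
{"name": "move_arm", "arguments": {"motion": [[[0.3,0,0,0],[0.6,0,0,0],[0.9,0,0,0],[1.2,0,0,0],[1.2,0,0,0],[1.2,0,0,0]]]}}

```text
time: 28.48
position: [588.8, -158.8, 178.3]
orientation: [-108.6, 90.0, -12.1]
force: [2.6, 0.3, 3.3]
gripper_width: 0.3
```

```bash
python3 - <<'E'
from h import *
sync()
o=status.get_obs()["position"]-HOME; print(o@ux,o@uy,o[2])
im=viewer.capture("scene")[:,:,::-1]
cv2.imwrite("pics/s20.png",cv2.resize(im[255:335,215:315],None,fx=7,fy=7,interpolation=cv2.INTER_CUBIC))
E
```

```text
t 28.48 at [ 588.8 -158.8  178.3] -173.59 F [2.6 0.3 3.3] w 0.3
65.23213770722755 30.331837716338207 38.75053482572662
```

View pics/s20.png

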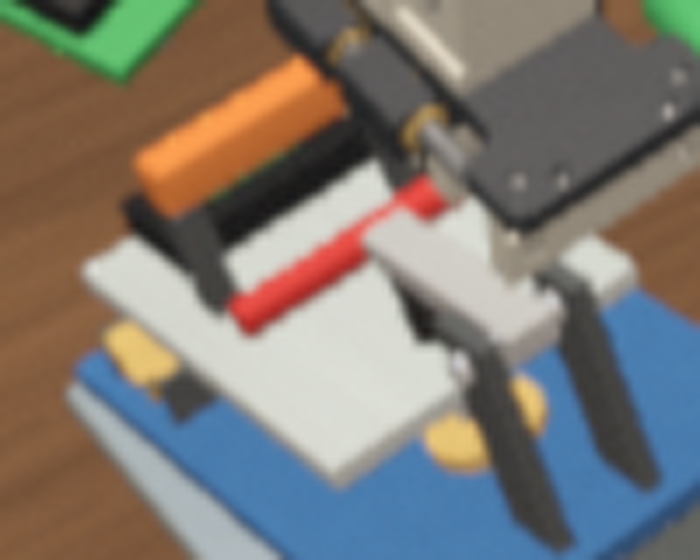

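Call:
{"name": "move_arm", "arguments": {"motion": [[[0.15,0,0,0],[0.3,0,0,0],[0.3,0,0,0],[0.3,0,0,0]]]}}

```text
time: 29.02
position: [589.2, -158.8, 176.4]
orientation: [-108.6, 89.9, -12.1]
force: [1.5, 2.3, 11.0]
gripper_width: 0.5
```

Call:
{"name": "move_arm", "arguments": {"motion": [[[0.15,0,0,0],[0.2,0,0,0],[0.2,0,0,0],[0.2,0,0,0]]]}}

```text
time: 29.52
position: [589.3, -158.9, 176.1]
orientation: [-111.6, 89.8, -15.1]
force: [-4.0, 3.7, 19.9]
gripper_width: 0.5
```

Call:
{"name": "move_arm", "arguments": {"motion": [[[-0.5,0,0,0],[-2,0,0,0],[-5,0,0,0],[-10,0,0,0],[-14,2,0,0],[-15,6,0,0],[-16,11,5,0],[-16,16,10,0],[-16,20,15,0],[-16,20,20,0],[-16,20,20,0],[-16,20,20,0]]]}}

```text
time: 31.02
position: [367.2, 17.9, 333.3]
orientation: [112.5, 90.0, -151.0]
force: [0.1, 0.3, -0.1]
gripper_width: 0.4
```

```bash
python3 - <<'E'
from h import *
sync()
s=viewer.capture("scene")[:,:,::-1].copy(); t=viewer.capture("top")[:,:,::-1].copy()
r=homeR(np.radians(HY))
a=cv2.resize(s[255:335,215:315],None,fx=7,fy=7,interpolation=cv2.INTER_CUBIC)
b=cv2.resize(t[165:275,340:430],None,fx=5.4,fy=5.4,interpolation=cv2.INTER_CUBIC)
cv2.imwrite("pics/tb.png",b)
def dr(p):
    P=r.apply(np.array(p,float))+HOME
    for im,n,o,k in((a,"scene",[215,255],7),(b,"top",[340,165],5.4)):
        q=(proj(n,P)-o+.5)*k-.5
        cv2.polylines(im,[q.round().astype(int)],True,(255,0,255),1)
dr([[110,60,-53],[110,-60,-53],[-70,-60,-53],[-70,60,-53]])
dr([[9,45,10],[9,-45,10],[-9,-45,10],[-9,45,10]])
dr([[65,55,-21],[65,-55,-21]])
cv2.imwrite("pics/o21.png",a);cv2.imwrite("pics/o21t.png",b); cv2.imwrite("pics/full.png",t)
E
```

```text
t 31.02 at [367.2  17.9 333.3] -173.47 F [ 0.1  0.3 -0.1] w 0.4
```

View pics/o21.png

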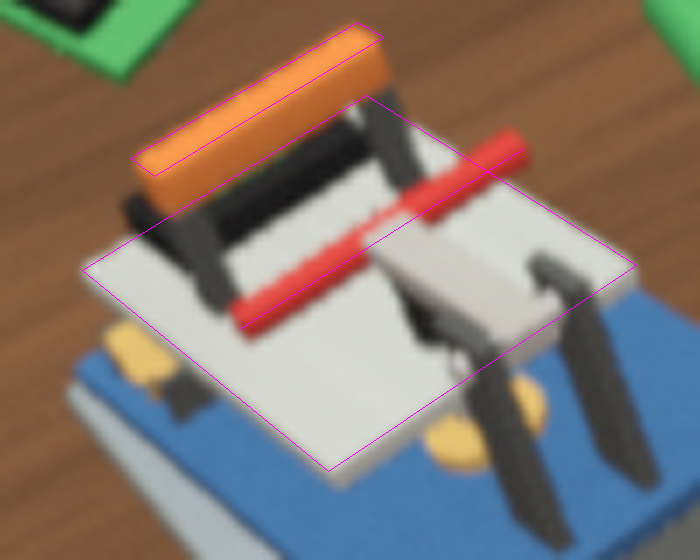

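View pics/o21t.png

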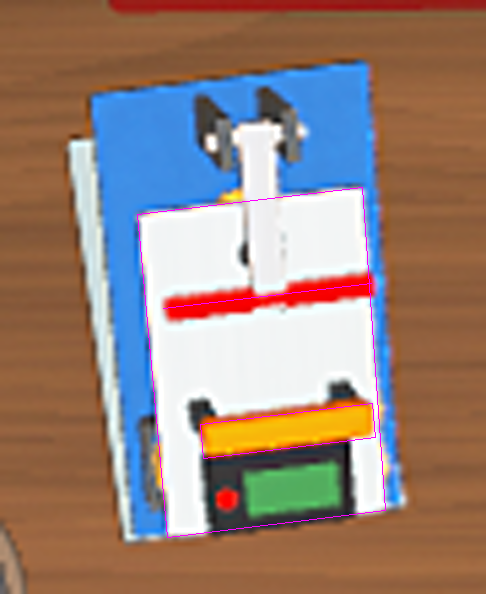

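View pics/full.png

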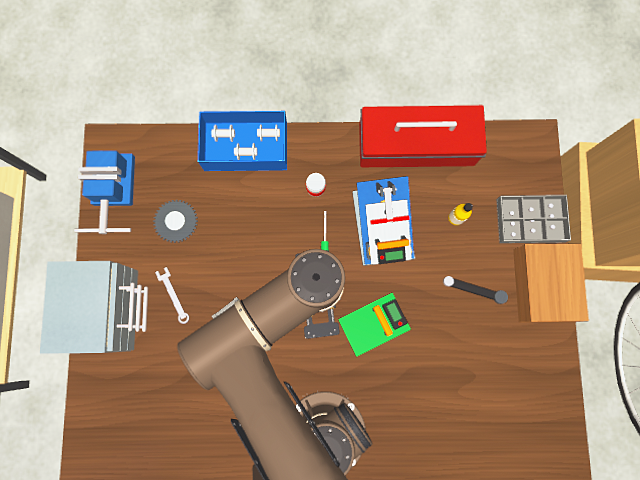

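```bash
python3 - <<'E'
from h import *
b=px([(168,309),(373,285)],5.4,(340,165)); s=px([(516,150),(245,321)],7,(215,255))
def f(t):
    q=bar(t[0]); P=[W(q[0]+t[1],55,q[1]),W(q[0]+t[1],-55,q[1])]; return np.r_[(proj("top",P)-b).ravel(),(proj("scene",P)-s).ravel(),t[1]/2]
r=least_squares(f,[0,0]);print(r.x,r.fun.round(1))
for th in(0,.03,.06): print(th,f([th,0]).round(1))
E
```

```text
[ 0.01453395 -0.12953658] [-0.9  0.  -0.2 -0.2  0.6 -0.6 -1.   0.7 -0.1]
0 [-1.  -0.1 -0.3 -0.3  0.8 -0.2 -0.8  1.1  0. ]
0.03 [-0.9  0.1 -0.1 -0.2  0.5 -1.1 -1.2  0.2  0. ]
0.06 [-0.7  0.2  0.1 -0.   0.2 -1.9 -1.6 -0.7  0. ]
```

θ ≈ 0.015 by image, consistent with the firm stop. Handing in.

```bash
python3 -c "
from bench import job; print(job.sign_off())"
```

```text
the job is handed in; nothing more can be done
None
```

The gauge is seated on the dock with its display end low, the clamp is down on its plate, and the gripper is clear. I handed the job in at about 31 s; it reports no verdict.

**What I did**
- I first pushed the clamp further open, from about 1.64 to about 2.07 rad, to make room for the gripper.
- I picked the gauge up by its orange handle and set the rear ball on the brass disc.
- The tool can only point straight down, so I let the gauge pivot in a light grip down to the 25° slope. The front balls went into the cone and groove, and I let go.
- I gripped the red bar and swung the clamp over to about 0.13 rad. I then pressed it down with closed fingertips until it stopped firmly at about 20 N, and lifted away.

**Last checks**
- **Gauge:** The top view matches the expected seated position closely. In the scene view one plate corner is off by about 1 px, roughly 3 mm. The brass disc shows a similar shift, so I put this down to calibration rather than the gauge sitting wrong.
- **Clamp:** Fitting the bar in both images gives about 0.015 rad, with about 1 px of residual. In the scene view alone the bar end read nearer 0.04 rad, still under the 0.06 limit. The firm stop under load fits the clamp being fully down.
- **Loose parts:** I saw no movement in the final top view, judged by eye. The arm hid part of the screwdriver.

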